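# Load, clamp and seal the sample chamber

## Task

Stand every specimen jar upright in the open drawer of the sample chamber and push the drawer shut. Then hook the latch's bail over the keeper on the drawer and push the lever right down past centre so that the drawer is clamped on its seal; after that fit the blue handle fully home on the square vent spindle and turn it clockwise to its stop to shut the vent. Leave the handle on the spindle, and leave the tube rack, yellow tub and white bottle alone.

Things in the scene. Friction and masses are not known exactly. Their poses are not given: they have to be found in the camera images.
- chamber: White sealed incubation chamber, fixed on the bench, 290 mm wide (y), 165 mm deep (x), roof 115 mm above the bench. Origin: on the bench, under the middle of its front face (the mouth). x points into the chamber, z up. The draw latch is on the roof in the middle (y 0), the vent spindle on the roof at x 70, y 85 mm.
- drawer_floor (a point): Centre of the upper side of the drawer's floor, 16 mm above the bench; axes as the chamber's. The aluminium trough is open on top, 120 mm (x) by 250 mm (y) inside, with 42 mm high walls at the back and ends; in front (-x) it ends at the tall panel. Four jars fit in one row along y.
- drawer (a joint): How far the drawer is open, m: 0.15 to 0.165 at the start (0.17 at most); 0 when its panel just meets the rubber seal of the chamber; about -0.002 to -0.003 when the latch has drawn it onto the springy seal (2 N per mm; pushed in by hand it springs back to about 0). It slides with about 1.5 N plus 6 N per m/s and stays where left. Push it shut by its front panel, beside the middle.
- panel_front (a point): Middle of the outer (front) face of the drawer's panel, 60 mm above the bench; axes as the chamber's. The panel is 290 mm wide (y), 15 mm thick, its top 115 mm above the bench; flat but for the latch sill at its top middle.
- keeper_top (a point): Top of the keeper, a steel lip 18 mm wide and 6 mm thick (x) that stands 20 mm above the top middle of the drawer's panel; 135 mm above the bench; axes as the chamber's. A flat sill, 26 mm wide, runs 37 mm forward (-x) from the keeper's front face, 115 mm above the bench: the bail's cross-bar must lie on it, in front of the keeper.
- lever (a joint): Angle of the latch lever, rad: 0 = flat on the roof pointing away from the keeper (clamped, past centre); about 1.65 = standing up, as at the start; 1.9 at most, leaning to the keeper. Stays where left (friction 0.8 N at its tip). Its pin runs along the chamber's y, 45 mm inside the front face and 133 mm above the bench.
- lever_tip (a point): Outer end of the lever: steel with a red grip, 75 mm from the lever's pin, 14 mm wide, 8 to 11 mm thick. About 208 mm above the bench at the start, 133 mm when flat. Pushing it over against the seal takes some newtons, most about midway; past centre it stays down by itself.
- bail (a joint): Angle of the bail on the lever, rad. This minus the lever's value is the bail's rise above the horizontal on the keeper's side: at the start it stands nearly upright, leaning a little to the keeper, held by friction; tipped farther over (below about 60 degrees of rise) it falls by its own weight onto the sill.
- bail_pin (a point): The pin by which the bail hangs on the lever, 22 mm from the lever's own pin, along the chamber's y.
- bail_bar (a point): Middle of the bail's cross-bar (round, 6 mm), 83 mm from bail_pin. The bail is a steel loop 28 mm wide over all that goes round the keeper. The bar lies in front of the keeper and catches its front face when the lever draws it back. With the lever as at the start it lands 10 to 15 mm before the keeper if the drawer reads 0, so the drawer must be within about 6 mm of 0.
- bail_tab (a point): Middle of the bail's red finger tab, 24 mm long, 28 mm wide (along the pin), 6 mm thick, 14 mm beyond the cross-bar (97 mm from bail_pin). About 245 mm above the bench at the start. It can be pinched across its 28 mm width.
- vent (a joint): Angle of the brass vent spindle on the chamber's roof, rad; grows clockwise seen from above: 0 to 0.35 at the start (vent open), 1.3 at its stop (vent shut). Turns with about 0.06 N m.
- spindle_foot (a point): Foot of the vent spindle, on its axis, on the flange where the handle comes to rest, 121 mm above the bench (flange 60 mm wide). The spindle is 16 mm square, faces along this point's x and y (which turn with it), 22 mm high, the last 4 mm narrowed to 12 mm.
- handle_foot (a point): The loose blue vent handle, standing on the bench: the centre of its underside, z up. Hub 46 mm square and 26 mm high with a 19 mm square bore from below, 26 mm deep, faces along x and y; it fits in any of the four quarter turns.
- handle_grip (a point): Middle of the handle's grip bar on top of its hub, 41 mm above the underside: 72 mm long along x, 22 mm wide along y, 30 mm high (26 to 56 mm above the underside).
- tube_rack_mid (a point): A green rack of sample tubes, 70 x 170 mm, 86 mm high, to be left alone (this point: the middle of its underside).
- sharps_tub_mid (a point): A yellow tub, 90 mm wide, 90 mm high, to be left alone (underside middle).
- wash_bottle_mid (a point): A white bottle, 66 mm wide, 150 mm high, to be left alone (underside middle).
- jar0_mid (a point): Specimen jar with red screw cap, 50 mm wide, 72 mm high, upright; the point is its centre, 36 mm above its underside. Bottom-heavy. May be absent.
- jar1_mid (a point): Specimen jar with yellow screw cap, 50 mm wide, 72 mm high, upright; the point is its centre, 36 mm above its underside. Bottom-heavy. May be absent.
- jar2_mid (a point): Specimen jar with green screw cap, 50 mm wide, 72 mm high, upright; the point is its centre, 36 mm above its underside. Bottom-heavy. May be absent.
- jar3_mid (a point): Specimen jar with orange screw cap, 50 mm wide, 72 mm high, upright; the point is its centre, 36 mm above its underside. Bottom-heavy. May be absent.

How it is judged (in metres and radians):
On the way, in this order (a step that is already met when the one before it is completed fails the run):
1. every jar stands upright in the drawer and the drawer is pushed shut (within 6 mm of the seal) (x of jar0_mid in the frame of drawer_floor between -0.05 and 0.05 m and y of jar0_mid in the frame of drawer_floor between -0.12 and 0.12 m and z of jar0_mid in the frame of drawer_floor between 0.026 and 0.046 m and angle between each of jar0_mid, jar1_mid, jar2_mid, jar3_mid's own z axis and vertical below 0.2 rad and x of jar1_mid in the frame of drawer_floor between -0.05 and 0.05 m and y of jar1_mid in the frame of drawer_floor between -0.12 and 0.12 m and z of jar1_mid in the frame of drawer_floor between 0.026 and 0.046 m and x of jar2_mid in the frame of drawer_floor between -0.05 and 0.05 m and y of jar2_mid in the frame of drawer_floor between -0.12 and 0.12 m and z of jar2_mid in the frame of drawer_floor between 0.026 and 0.046 m and x of jar3_mid in the frame of drawer_floor between -0.05 and 0.05 m and y of jar3_mid in the frame of drawer_floor between -0.12 and 0.12 m and z of jar3_mid in the frame of drawer_floor between 0.026 and 0.046 m and value of joint drawer below 0.006 m), for 0.2 s.
2. the bail is hooked: its cross-bar lies on the sill in front of the keeper, lever still up (x of bail_bar in the frame of drawer_floor below -0.069 m and z of bail_bar in the frame of drawer_floor between 0.092 and 0.117 m and value of joint lever above 0.8 rad), for 0.2 s.
3. the lever is pushed flat past centre and the hooked drawer is drawn onto its seal (x of bail_bar in the frame of drawer_floor below -0.069 m and z of bail_bar in the frame of drawer_floor between 0.092 and 0.117 m and value of joint lever below 0.12 rad and value of joint drawer below -0.0008 m), for 0.2 s.
4. the handle is fully home on the spindle, vent not yet shut (distance between handle_foot and spindle_foot below 0.006 m and angle between handle_foot's own z axis and vertical below 0.08 rad and value of joint vent below 1 rad), for 0.1 s.
5. the vent is turned to its stop with the handle on it (distance between handle_foot and spindle_foot below 0.006 m and angle between handle_foot's own z axis and vertical below 0.08 rad and value of joint vent above 1.15 rad), for 0.2 s.
At the end, for the whole second after the job is handed in: jars upright in the drawer; bail bar on the sill in front of the keeper, lever within 0.12 rad of flat, drawer joint below -0.0008; handle at rest, home on the spindle (within 6 mm, tilt under 0.08 rad), vent past 1.15 rad (all of step 3 and all of step 5 and x of jar0_mid in the frame of drawer_floor between -0.05 and 0.05 m and y of jar0_mid in the frame of drawer_floor between -0.12 and 0.12 m and z of jar0_mid in the frame of drawer_floor between 0.026 and 0.046 m and angle between each of jar0_mid, jar1_mid, jar2_mid, jar3_mid's own z axis and vertical below 0.2 rad and x of jar1_mid in the frame of drawer_floor between -0.05 and 0.05 m and y of jar1_mid in the frame of drawer_floor between -0.12 and 0.12 m and z of jar1_mid in the frame of drawer_floor between 0.026 and 0.046 m and x of jar2_mid in the frame of drawer_floor between -0.05 and 0.05 m and y of jar2_mid in the frame of drawer_floor between -0.12 and 0.12 m and z of jar2_mid in the frame of drawer_floor between 0.026 and 0.046 m and x of jar3_mid in the frame of drawer_floor between -0.05 and 0.05 m and y of jar3_mid in the frame of drawer_floor between -0.12 and 0.12 m and z of jar3_mid in the frame of drawer_floor between 0.026 and 0.046 m and linear speed of handle below 0.02 m/s); the robot touches nothing.
It fails at once if the tube rack is moved more than 30 mm or tipped (distance of tube_rack_mid from where it was at the start of the episode above 0.03 m or angle between tube_rack_mid's own z axis and vertical above 0.4 rad).
It fails at once if the sharps tub is moved more than 30 mm or tipped (distance of sharps_tub_mid from where it was at the start of the episode above 0.03 m or angle between sharps_tub_mid's own z axis and vertical above 0.4 rad).
It fails at once if the wash bottle is moved more than 30 mm or tipped (distance of wash_bottle_mid from where it was at the start of the episode above 0.03 m or angle between wash_bottle_mid's own z axis and vertical above 0.4 rad).
Of jar0, jar1, jar2, jar3 only 2 to 4 are there at a start; the rules pass over those that are not, and their reading is None.
At some moment in a run one of jar0, jar1, jar2, jar3 may be knocked a few centimetres aside while the robot is not near it.
It also fails if it takes over 200 s, if anything falls off the work surface, if the arm or the gripper's body presses on something with over 40 N, if the wrist force passes 120 N, or if a joint passes its speed limit or range.

## Robot

A 7-joint arm with a two-finger parallel gripper is mounted at the origin on the work surface. World frame = base frame: x ahead of the robot, y to its left, z up, the work surface at z = 0. Lengths are in mm, angles in rad, forces in N, time in s.
With the tool pointing down it reaches from about 400 to 875 mm from the base axis. Payload 4.4 kg.
Tool frame: the origin (TCP) lies at the very end of the fingers, on their centre line; the grasp point (between the pads) lies 19 mm behind it; y points along the fingers, x is the direction in which the jaws open and shut, and the axes are right-handed (so a half turn about y gives the same grasp; the last joint's range is limited). The gripper opens to 85 mm and grips with 20 to 120 N. Pads are 22 mm wide; open, the fingers measure 114 mm over their backs; the gripper's body (76 mm by 85 mm) begins 54 mm behind the grasp point. The pads swing forward as they close: fully open they stand 13 mm farther back than shut.
Start: joints at [1.116, 0.628, 0.038, 1.517, -0.027, 0.996, -0.02], TCP at [246.429, -601.49, 231.313] pointing down, gripper open.
Joint ranges: [-3.06, 3.06], [-0.37, 2.12], [-1.25, 1.32], [0.18, 2.47], [-1.1, 4.24], [0.23, 1.98], [-2.94, 2.94]. Speed limits (rad/s): [2.57, 2.57, 3.14, 3.14, 3.14, 3.14, 3.14].

## Interface

Orientations are given as [roll, pitch, yaw] about the fixed x, y, z axes, in that order (R = Rz(yaw) Ry(pitch) Rx(roll)).
In Python, from cell import ctrl, get_image, nets gives the robot as it stands. The module is installed in compiled form; this text tells all that it offers.
- The arm moves only by the tool step_arm, never from a script. Its argument "moves" is text: rows parted by semicolons, each of 7 numbers parted by spaces: the shift along the tool's x, y, z normalised to -1 to 1, where 1 is 0.05 m, then the turn, a rotation vector about the tool's x, y, z normalised to -1 to 1, where 1 is 0.12 rad, then the opening, from 0 (shut) to 1 (fully open). A call has 1 to 20 rows; each row shifts and turns the commanded pose from where the row before left it, along the tool's axes as they then stand; what a row does not reach is not made up. A row lasts 1/10 s, in which the tool goes at most 50 mm and 8.59 degrees, less where a joint would pass 70% of its speed; a pose out of reach is approached as far as the arm can. A call with a number of a shift or a turn outside -1 to 1 is refused whole. A call with a gripper value outside its range is refused whole. The fingers move at their own pace and stop on an object; the grip force is fixed at half the most. Time passes only in rows, so rows that do not move let the fingers close. It gives the time, the measured TCP pose, the force and the opening at its end, in the units of the state.
- ctrl.read_state(): the state, without advancing time (a new reading comes with each control period).
- get_image(name): name is "scene" or "top"; returns a dict with "color" (480x640x3 uint8, blue, green, red), "vertical_fov" (degrees; the focal length in pixels is half the picture's height over the tangent of half this angle, whatever the lens; pixels are square), "cx", "cy" (the principal point, pixels), "R" (3x3) and "t" (3): a world point X has camera coordinates R X + t. Camera axes: x right, y down, z forward; pixel columns grow to the right and rows downward; lengths in mm; the calibration is good to about 2 mm. A picture is of the moment at which its call begins. There is no depth.
- ctrl.finish_job(): hands the job in, once; it reports no verdict.
Trained networks look in a picture, given as the dict that the camera call returned (one of the last four; its "shot" number tells which), for a name from the list of things; names that differ only in an ending like _2 or _b are one class to them, and where a whole thing is asked for, a point or a joint stands for the part that bears it (a point fixed in the world has none). Each returns a list of dicts, best first, with "conf" (0 to 1); they miss things now and then, are a little off and sometimes report something else, mostly with a low value. They report only what shows in the picture. A call takes as long as a camera call.
- nets.find_in(picture, target): "position" ([x, y, z] in mm, in world coordinates, good to about 4 mm: the middle of the surface that is visible of it).
- nets.cut_out(picture, target): "pixels" (480x640 bool, what is visible of it).
- nets.place_of(picture, target): "position" ([x, y, z] in mm, in world coordinates, good to about 4 mm: a listed point, or the origin of a listed thing).
The state is a dict: "clock": time; "qpos": joint angles; "qd": joint speeds; "tau": joint torques, N m; "eef_pos": TCP position; "tool_rot": TCP orientation; "force": force on the tool from outside, world axes, zero at the start; "torque": the same for the moment, N m; "width": finger opening in mm.
Only numpy, scipy, OpenCV 4.12 (cv2) and the standard library are available. Lean on these libraries where they do the work, as an engineer would, in place of code of your own. Each camera call takes 0.05 s, during which the arm holds its last target.

## Working session

There is one attempt and no reset: what is moved stays moved. The work goes in short steps, Python scripts to look and compute and a tool call to move; the robot and the scene stay as the last step left them, time stands still between calls to the robot, and variables do not carry over. Pictures are saved under pics/ and viewed, and the job is handed in when it is done.

Besides the shell and the picture viewer there is one more tool, called after "Request:" as name(argument=value, ...) on one line, values as JSON. step_arm: Moves the arm, as the interface text tells. Scaled input: -1 to 1 covers 0.05 m each way for a shift and 0.12 rad each way for a turn. Its arguments: {"type":"object","properties":{"moves":{"type":"string"}},"required":["moves"]}

```bash
mkdir -p pics; cat > h.py <<'E'
import numpy as np, cv2
from cell import ctrl, get_image, nets
from scipy.spatial.transform import Rotation as Ro
def st():
    s=ctrl.read_state(); print({k:np.round(s[k],3).tolist() for k in ("clock","eef_pos","tool_rot","force","width","qpos")}); return s
def proj(im,X):
    f=240/np.tan(np.radians(im["vertical_fov"]/2)); c=np.array(im["R"])@np.array(X,float)+np.array(im["t"]); return f*c[0]/c[2]+im["cx"],f*c[1]/c[2]+im["cy"]
def ray(im,u,v):
    f=240/np.tan(np.radians(im["vertical_fov"]/2)); R=np.array(im["R"]);t=np.array(im["t"])
    return -R.T@t, R.T@np.array([(u-im["cx"])/f,(v-im["cy"])/f,1])
def atz(im,u,v,z):
    o,d=ray(im,u,v); return o+d*(z-o[2])/d[2]
E
python3 - <<'E'
from h import *
st()
a=get_image("scene");b=get_image("top")
for n,i in (("scene",a),("top",b)):
    cv2.imwrite(f"pics/{n}0.png",i["color"]); print(n,i["vertical_fov"],i["cx"],i["cy"],np.round(-np.array(i["R"]).T@np.array(i["t"])))
for t in "chamber drawer_floor panel_front keeper_top lever_tip bail_pin bail_bar bail_tab spindle_foot handle_foot handle_grip tube_rack_mid sharps_tub_mid wash_bottle_mid jar0_mid jar1_mid jar2_mid jar3_mid".split():
    for n,i in (("s",a),("t",b)):
        r=nets.place_of(i,t); print(t,n,[(np.round(x["position"]).tolist(),round(x["conf"],2)) for x in r[:2]])
E
```

```text
{'clock': 0.0, 'eef_pos': [246.191, -600.894, 230.385], 'tool_rot': [-1.571, 0.002, -1.182], 'force': [-0.656, 0.151, -0.022], 'width': 85.481, 'qpos': [1.116, 0.629, 0.038, 1.518, -0.027, 0.996, -0.02]}
scene 52.81456740157087 324.1829219351243 235.79529127586912 [1205. -278. 1029.]
top 52.70068579922062 310.1276197070237 238.35089065857736 [ 499.   54. 1062.]
chamber s [([550.0, 124.0, -1.0], 0.6)]
chamber t [([550.0, 131.0, 1.0], 0.58), ([436.0, -188.0, -4.0], 0.33)]
drawer_floor s [([538.0, 35.0, 17.0], 0.66), ([528.0, -34.0, 135.0], 0.17)]
drawer_floor t [([543.0, 35.0, 16.0], 0.87)]
panel_front s [([531.0, -44.0, 60.0], 0.69), ([434.0, -184.0, -3.0], 0.46)]
panel_front t [([528.0, -42.0, 58.0], 0.81)]
keeper_top s [([528.0, -33.0, 135.0], 0.82)]
keeper_top t [([535.0, -34.0, 137.0], 0.86)]
lever_tip s []
lever_tip t [([550.0, 165.0, 207.0], 0.73), ([798.0, -22.0, -0.0], 0.62)]
bail_pin s [([555.0, 166.0, 155.0], 0.53)]
bail_pin t [([554.0, 171.0, 159.0], 0.58), ([438.0, -190.0, 1.0], 0.46)]
bail_bar s [([552.0, 144.0, 233.0], 0.64), ([554.0, 162.0, 212.0], 0.6)]
bail_bar t [([5
[... 628 characters left out ...]
_mid t [([800.0, -17.0, -1.0], 0.77), ([462.0, -314.0, 36.0], 0.41)]
sharps_tub_mid s [([646.0, -166.0, 36.0], 0.66), ([730.0, -288.0, -1.0], 0.57)]
sharps_tub_mid t [([732.0, -288.0, -1.0], 0.9)]
wash_bottle_mid s [([510.0, 455.0, -2.0], 0.62), ([795.0, -11.0, -3.0], 0.43)]
wash_bottle_mid t [([511.0, 453.0, -1.0], 0.85)]
jar0_mid s [([460.0, -310.0, 38.0], 0.67), ([796.0, -13.0, -4.0], 0.54)]
jar0_mid t [([463.0, -317.0, 40.0], 0.71)]
jar1_mid s [([648.0, -162.0, 34.0], 0.62), ([511.0, 452.0, 1.0], 0.33)]
jar1_mid t [([648.0, -167.0, 36.0], 0.94)]
jar2_mid s []
jar2_mid t []
jar3_mid s [([534.0, -186.0, 37.0], 0.96)]
jar3_mid t [([534.0, -190.0, 36.0], 0.69), ([438.0, -185.0, 42.0], 0.62)]
```

View pics/scene0.png

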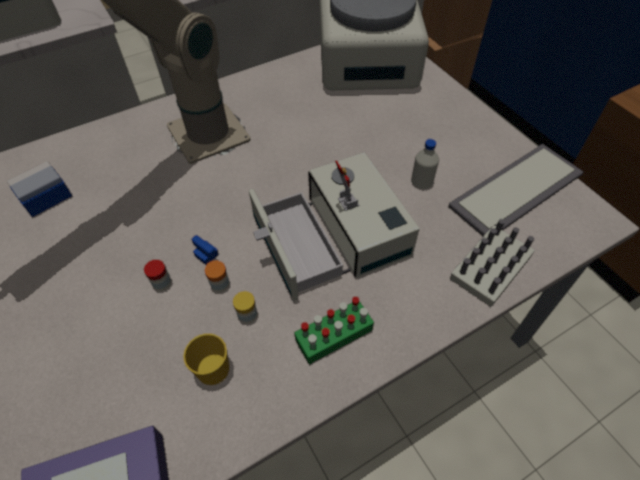

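View pics/top0.png

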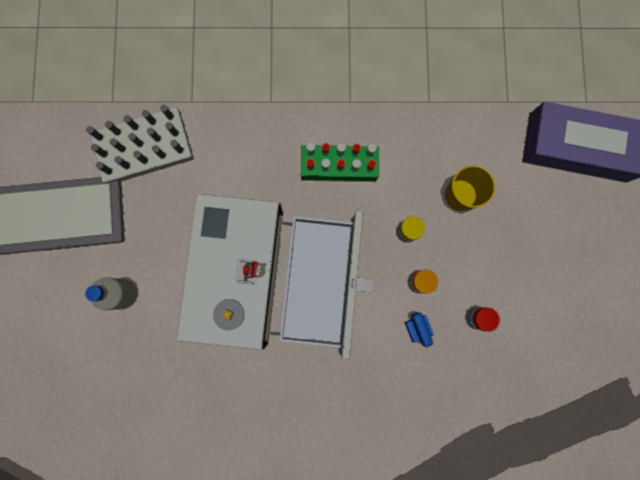

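```bash
cat >> h.py <<'E'
def plan(p,yaw=None,rowmm=30,rotrow=0.08,ang=None):
    """prints rows needed to go to TCP p (tool down, yaw)"""
    s=ctrl.read_state(); R0=Ro.from_euler("xyz",s["tool_rot"]); e=np.array(s["eef_pos"])
    d=R0.inv().apply(np.array(p)-e)/50
    if yaw is None: yaw=s["tool_rot"][2]
    R1=Ro.from_euler("xyz",[-np.pi/2,0,yaw] if ang is None else ang)
    rv=(R0.inv()*R1).as_rotvec()/0.12
    print("at",np.round(e,1),"rot",np.round(s["tool_rot"],3),"w",round(float(s["width"]),1),"F",np.round(s["force"],1),"t",s["clock"])
    print("  shift units",np.round(d,3),"turn units",np.round(rv,3))
E
cat > look.py <<'E'
from h import *
import sys
def obs(names,n=2):
    out={}
    for k in range(n):
        for c in ("scene","top"):
            i=get_image(c)
            for t in names:
                r=nets.place_of(i,t)
                if r: out.setdefault(t,[]).append((c,np.round(r[0]["position"],1),round(r[0]["conf"],2)))
    return out
if __name__=="__main__":
    o=obs(sys.argv[1:])
    for t in o: print(t,*[(c[0],p.tolist(),f) for c,p,f in o[t]],"med",np.median([p for _,p,_ in o[t]],0))
E
python3 look.py chamber drawer_floor panel_front keeper_top spindle_foot bail_pin bail_tab lever_tip jar0_mid jar1_mid jar3_mid
```

```text
chamber ('s', [547.5, 121.8, -4.2], 0.73) ('t', [546.0, 126.7, -0.9], 0.91) ('s', [551.7, 122.0, -5.1], 0.94) ('t', [550.9, 127.9, 0.8], 0.93) med [549.2  124.35  -2.55]
drawer_floor ('s', [537.4, 31.7, 18.2], 0.86) ('t', [539.3, 36.2, 18.9], 0.58) ('s', [537.8, 31.7, 20.8], 0.92) ('t', [542.0, 35.3, 17.8], 0.79) med [538.55  33.5   18.55]
panel_front ('s', [529.1, -43.5, 58.5], 0.8) ('t', [527.6, -40.3, 58.4], 0.8) ('s', [530.5, -43.0, 60.8], 0.74) ('t', [526.3, -38.0, 57.1], 0.6) med [528.35 -41.65  58.45]
keeper_top ('s', [527.8, -34.2, 136.1], 0.68) ('t', [529.6, -37.8, 136.9], 0.88) ('s', [530.4, -35.4, 133.4], 0.71) ('t', [535.4, -33.6, 134.2], 0.73) med [530.   -34.8  135.15]
spindle_foot ('s', [470.5, 202.6, 119.6], 0.56) ('t', [476.2, 203.3, 124.4], 0.62) ('s', [468.0, 201.8, 119.5], 0.41) ('t', [473.0, 203.3, 120.4], 0.56) med [471.75 202.95 120.  ]
bail_pin ('s', [553.4, 165.2, 155.5], 0.43) ('t', [552.3, 168.6, 158.8], 0.61) ('s', [553.4, 169.5, 155.7], 0.42) ('t', [556.0, 166.5, 159.5], 0.63) med [553.4  167.55 157.25]
bail_tab ('s', [549.5, 139.1, 246.1], 0.51) ('t', [550.0, 143.8, 249.8], 0.44) ('s', [551.1, 140.9, 249.8], 0.68) ('t', [541.6, 33.5, 14.5], 0.57) med [549.75 140.   247.95]
lever_tip ('s', [553.8, 165.3, 209.6], 0.54) ('t', [551.6, 166.7, 205.8], 0.67) ('s', [553.2, 164.7, 209.3], 0.56) ('t', [554.3, 163.6, 207.1], 0.55) med [553.5 165.  208.2]
jar0_mid ('s', [459.4, -312.2, 35.3], 0.87) ('t', [459.5, -313.2, 37.4], 0.81) ('s', [459.9, -312.3, 37.5], 0.61) ('t', [461.9, -315.1, 33.7], 0.64) med [ 459.7  -312.75   36.35]
jar1_mid ('s', [648.5, -162.8, 34.2], 0.89) ('t', [648.7, -164.4, 36.1], 0.75) ('s', [648.0, -163.5, 35.2], 0.89) ('t', [647.9, -165.8, 38.0], 0.97) med [ 648.25 -163.95   35.65]
jar3_mid ('s', [535.5, -184.4, 40.5], 0.71) ('t', [533.2, -189.5, 35.6], 0.67) ('s', [532.1, -184.2, 38.4], 0.84) ('t', [536.0, -191.1, 36.2], 0.61) med [ 534.35 -186.95   37.3 ]
```

```bash
python3 - <<'E'
from h import *
b=cv2.imread("pics/top0.png")[185:370,165:385]
cv2.imwrite("pics/topz.png",cv2.resize(b,None,fx=3.2,fy=3.2,interpolation=cv2.INTER_CUBIC))
E
```

```text
(no output)
```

View pics/topz.png

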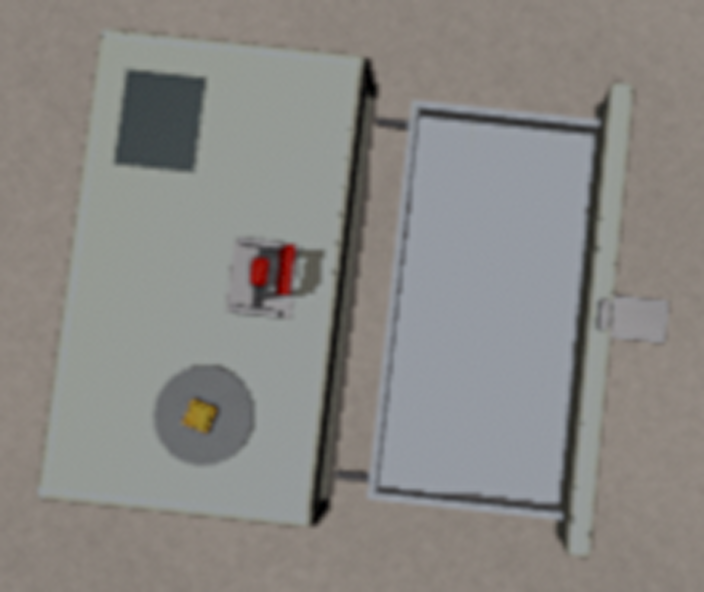

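The zoom shows the roof corners at (104,31), (366,58), (312,524), (40,495) and the panel's outer top edge from (631,85) to (590,555). The spindle is at about (200,415), turned by roughly 20–30°.

```bash
python3 - <<'E'
from h import *
b=get_image("top")
P=lambda u,v,z: atz(b,165+u/3.2-.34,185+v/3.2-.34,z)
c=[P(u,v,115) for u,v in ((104,31),(366,58),(312,524),(40,495))]
print(np.round(c,1))
m=(c[1]+c[2])/2; print("mouth",m)
for a,d in ((c[2],c[1]),(c[3],c[0])):
    v=a-d; print("yaw x from y-edge",np.degrees(np.arctan2(v[1],v[0]))-90, np.linalg.norm(v))
for a,d in ((c[1],c[0]),(c[2],c[3])):
    v=d-a; print("yaw",np.degrees(np.arctan2(v[1],v[0])),np.linalg.norm(v))
p=[P(631,85,115),P(590,555,115)];v=p[1]-p[0];print("panel",p,np.degrees(np.arctan2(v[1],v[0]))-90,np.linalg.norm(v),(p[0]+p[1])/2)
print("spindle",P(200,415,143))
E
```

```text
[[708.4 271.  115. ]
 [691.  108.1 115. ]
 [407.4 139.1 115. ]
 [425.1 301.9 115. ]]
mouth [549.18150212 123.55369687 115.        ]
yaw x from y-edge 83.75987381380338 285.2405226604872
yaw x from y-edge 83.76382507138135 284.9215197882127
yaw 83.90268397113591 163.85393455940047
yaw 83.79113979867543 163.83380108685506
panel [array([673.57865591, -56.45887828, 115.        ]), array([388.53619943, -27.08313907, 115.        ])] 84.1160172336196 286.5521524085571 [531.05742767 -41.77100868 115.        ]
spindle [472.90353424 202.60349083 143.        ]
```

```bash
python3 -c "
from h import *
plan([460,-313,120],-1.679)"
```

```text
at [ 246.4 -601.5  231.3] rot [-1.571 -0.    -1.182] w 85.3 F [-0.1 -1.   0. ] t 4.35
  shift units [-3.721  2.227  6.14 ] turn units [-0.000e+00  4.141e+00  1.000e-03]
```

Request:
step_arm(moves="-0.31 0.185 0.512 0 0 0 1;-0.31 0.185 0.512 0 0 0 1;-0.31 0.185 0.512 0 0 0 1;-0.31 0.185 0.512 0 0 0 1;-0.31 0.185 0.512 0 0 0 1;-0.31 0.185 0.512 0 0 0 1;-0.31 0.185 0.512 0 0 0 1;-0.31 0.185 0.512 0 0 0 1;-0.31 0.185 0.512 0 0 0 1;-0.31 0.185 0.512 0 0 0 1;-0.31 0.185 0.512 0 0 0 1;-0.31 0.185 0.512 0 0 0 1;0 0 0 0 0.828 0 1;0 0 0 0 0.828 0 1;0 0 0 0 0.828 0 1;0 0 0 0 0.828 0 1;0 0 0 0 0.828 0 1")

```text
clock: 6.05
eef_pos: [460.5, -313.0, 120.5]
tool_rot: [-1.57, -0.0, -1.683]
force: [-0.0, -0.4, 0.1]
width: 85.6
```

```bash
python3 look.py jar0_mid; python3 -c "
from h import *
plan([460,-313,28],-1.679)"
```

```text
jar0_mid ('s', [731.4, -288.4, 3.4], 0.56) ('t', [463.0, -313.2, 37.8], 0.68) ('s', [457.8, -312.2, 35.2], 0.9) ('t', [461.2, -312.6, 36.9], 0.64) med [ 462.1  -312.4    36.05]
at [ 460.2 -313.   120.4] rot [-1.571  0.    -1.678] w 85.4 F [0.3 0.2 0.3] t 6.45
  shift units [ 0.     1.847 -0.005] turn units [-0.002  0.009 -0.001]
```

Request:
step_arm(moves="0 0.462 0 0 0 0 1;0 0.462 0 0 0 0 1;0 0.462 0 0 0 0 1;0 0.462 0 0 0 0 1;0 0 0 0 0 0 0;0 0 0 0 0 0 0;0 0 0 0 0 0 0;0 0 0 0 0 0 0;0 0 0 0 0 0 0;0 0 0 0 0 0 0;0 0 0 0 0 0 0;0 0 0 0 0 0 0")

```text
clock: 7.65
eef_pos: [461.0, -313.4, 29.1]
tool_rot: [-1.569, -0.001, -1.679]
force: [0.2, -0.6, 6.6]
width: 49.1
```

Request:
step_arm(moves="0 -0.4 0 0 0 0 0;0 -0.4 0 0 0 0 0;0 -0.4 0 0 0 0 0;0 -0.4 0 0 0 0 0;0 -0.4 0 0 0 0 0;0 -0.4 0 0 0 0 0;0 -0.4 0 0 0 0 0;0 -0.4 0 0 0 0 0;0 0 0 0 0 0 0")

```text
clock: 8.55
eef_pos: [461.6, -313.9, 190.5]
tool_rot: [-1.566, -0.002, -1.679]
force: [-0.5, -0.3, -1.0]
width: 49.1
```

```bash
python3 -c "
from h import *
plan([464.6,45.4,190],-1.679)"
```

```text
at [ 461.6 -313.9  190.5] rot [-1.566 -0.002 -1.679] w 49.1 F [-0.5 -0.3 -1. ] t 8.55
  shift units [-7.151 -0.011 -0.714] turn units [-0.04   0.002  0.019]
```

Request:
step_arm(moves="-0.511 0 -0.051 0 0 0 0;-0.511 0 -0.051 0 0 0 0;-0.511 0 -0.051 0 0 0 0;-0.511 0 -0.051 0 0 0 0;-0.511 0 -0.051 0 0 0 0;-0.511 0 -0.051 0 0 0 0;-0.511 0 -0.051 0 0 0 0;-0.511 0 -0.051 0 0 0 0;-0.511 0 -0.051 0 0 0 0;-0.511 0 -0.051 0 0 0 0;-0.511 0 -0.051 0 0 0 0;-0.511 0 -0.051 0 0 0 0;-0.511 0 -0.051 0 0 0 0;-0.511 0 -0.051 0 0 0 0;0 0 0 0 0 0 0;0 0 0 0 0 0 0")

```text
clock: 10.15
eef_pos: [462.7, 46.8, 187.2]
tool_rot: [-1.572, -0.001, -1.677]
force: [0.3, 0.3, -0.6]
width: 48.7
```

```bash
python3 -c "
from h import *
plan([464.6,45.4,45.5],-1.679)
for c in ('scene','top'): cv2.imwrite('pics/a_%s.png'%c,get_image(c)['color'])
"
```

```text
at [462.7  46.8 187.2] rot [-1.572e+00 -1.000e-03 -1.677e+00] w 48.7 F [ 0.3  0.3 -0.6] t 10.15
  shift units [0.022 2.835 0.045] turn units [0.01  0.014 0.005]
```

View pics/a_scene.png

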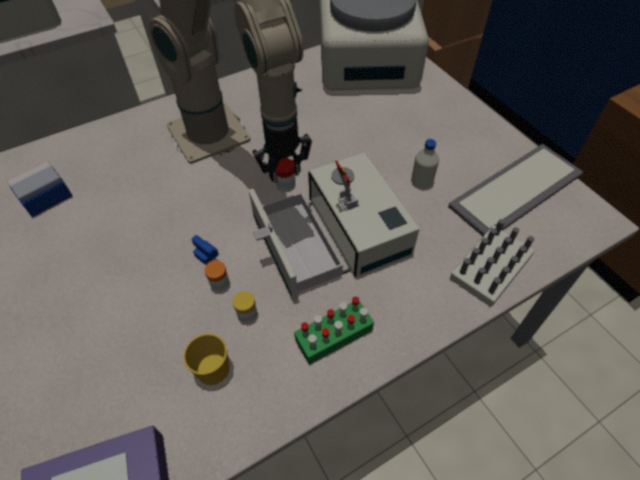

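The red jar is held over the trough's near end, at pixel (285,175).

Request:
step_arm(moves="0.02 0.4 0.04 0 0 0 0;0 0.4 0 0 0 0 0;0 0.4 0 0 0 0 0;0 0.4 0 0 0 0 0;0 0.4 0 0 0 0 0;0 0.4 0 0 0 0 0;0 0.3 0 0 0 0 0;0 0.1 0 0 0 0 0;0 0.03 0 0 0 0 0;0 0 0 0 0 0 0")

```text
clock: 11.25
eef_pos: [465.5, 44.8, 46.7]
tool_rot: [-1.57, -0.0, -1.68]
force: [0.2, 0.2, -0.1]
width: 48.8
```

Request:
step_arm(moves="0 0.03 0 0 0 0 0;0 0 0 0 0 0 0")

```text
clock: 11.45
eef_pos: [465.5, 45.4, 45.4]
tool_rot: [-1.57, 0.0, -1.679]
force: [0.6, 0.4, -1.3]
width: 49.2
```

Request:
step_arm(moves="0 0 0 0 0 0 0.75;0 0 0 0 0 0 0.75;0 0 0 0 0 0 0.75;0 0 0 0 0 0 0.75;0 0 0 0 0 0 0.75;0 0 0 0 0 0 0.75;0 -0.2 0 0 0 0 0.75;0 -0.3 0 0 0 0 0.75;0 -0.4 0 0 0 0 0.75;0 -0.4 0 0 0 0 0.75;0 -0.4 0 0 0 0 0.75;0 -0.4 0 0 0 0 0.75;0 -0.4 0 0 0 0 0.75")

```text
clock: 12.75
eef_pos: [464.8, 45.1, 171.4]
tool_rot: [-1.571, -0.0, -1.679]
force: [0.2, -0.1, 0.3]
width: 64.3
```

```bash
python3 look.py jar0_mid jar3_mid jar1_mid drawer_floor; python3 -c "
from h import *
plan([534.5,-187,170],-1.679)"
```

```text
jar0_mid ('s', [462.8, 42.6, 55.4], 0.66) ('t', [534.2, -36.0, 135.4], 0.16) ('s', [466.9, 45.6, 55.9], 0.84) med [466.9  42.6  55.9]
jar3_mid ('s', [533.1, -185.9, 38.5], 0.87) ('t', [532.3, -189.2, 34.9], 0.68) ('s', [535.7, -188.5, 38.2], 0.58) ('t', [533.7, -188.7, 36.4], 0.67) med [ 533.4 -188.6   37.3]
jar1_mid ('s', [647.8, -162.1, 34.8], 0.88) ('t', [646.3, -161.5, 37.5], 0.72) ('t', [647.9, -167.2, 36.6], 0.59) med [ 647.8 -162.1   36.6]
drawer_floor ('s', [648.6, -163.8, 33.5], 0.74) ('t', [539.9, 34.1, 15.1], 0.67) ('s', [551.5, 124.7, -2.2], 0.25) ('t', [543.3, 35.7, 15.4], 0.8) med [547.4   34.9   15.25]
at [465.1  45.3 169.9] rot [-1.571  0.    -1.679] w 64.1 F [-0.5  0.5 -0.2] t 13.75
  shift units [ 4.47e+00 -2.00e-03  1.88e+00] turn units [-0.     0.001 -0.   ]
```

Request:
step_arm(moves="0.447 0 0.187 0 0 0 1;0.447 0 0.187 0 0 0 1;0.447 0 0.187 0 0 0 1;0.447 0 0.187 0 0 0 1;0.447 0 0.187 0 0 0 1;0.447 0 0.187 0 0 0 1;0.447 0 0.187 0 0 0 1;0.447 0 0.187 0 0 0 1;0.447 0 0.187 0 0 0 1;0.447 0 0.187 0 0 0 1;0 0.5 0 0 0 0 1;0 0.5 0 0 0 0 1;0 0 0 0 0 0 1")

```text
clock: 15.05
eef_pos: [531.7, -186.2, 117.2]
tool_rot: [-1.577, 0.001, -1.679]
force: [-0.5, -0.6, -0.4]
width: 85.6
```

```bash
python3 -c "
from h import *
plan([534,-187.5,28],-1.679)"
```

```text
at [ 531.7 -186.2  117.2] rot [-1.577e+00  1.000e-03 -1.679e+00] w 85.6 F [-0.5 -0.6 -0.4] t 15.05
  shift units [0.024 1.784 0.061] turn units [ 0.051 -0.001 -0.012]
```

Request:
step_arm(moves="0 0.446 0.02 0 0 0 1;0 0.446 0.02 0 0 0 1;0 0.446 0 0 0 0 1;0 0.446 0 0 0 0 1;0 0 0 0 0 0 0;0 0 0 0 0 0 0;0 0 0 0 0 0 0;0 0 0 0 0 0 0;0 0 0 0 0 0 0;0 0 0 0 0 0 0;0 0 0 0 0 0 0;0 0 0 0 0 0 0")

```text
clock: 16.25
eef_pos: [537.3, -187.6, 32.5]
tool_rot: [-1.568, -0.001, -1.679]
force: [0.2, -0.1, 6.5]
width: 49.0
```

Request:
step_arm(moves="0 -0.3 0 0 0 0 0;0 -0.4 0 0 0 0 0;0 -0.4 0 0 0 0 0;0 -0.4 0 0 0 0 0;0 -0.4 0 0 0 0 0;0 -0.4 0 0 0 0 0;0 -0.4 0 0 0 0 0;0 -0.4 0 0 0 0 0;0 -0.1 0 0 0 0 0;0 0 0 0 0 0 0")

```text
clock: 17.25
eef_pos: [536.3, -187.2, 191.9]
tool_rot: [-1.569, -0.0, -1.679]
force: [-0.5, -0.0, -1.0]
width: 49.5
```

```bash
python3 -c "
from h import *
plan([539.1,37.3,190],-1.679)"
```

```text
at [ 536.3 -187.2  191.9] rot [-1.569 -0.    -1.679] w 49.5 F [-0.5 -0.  -1. ] t 17.25
  shift units [-4.469  0.037 -0.429] turn units [-0.017  0.002  0.002]
```

Request:
step_arm(moves="-0.447 0 -0.043 0 0 0 0;-0.447 0 -0.043 0 0 0 0;-0.447 0 -0.043 0 0 0 0;-0.447 0 -0.043 0 0 0 0;-0.447 0 -0.043 0 0 0 0;-0.447 0 -0.043 0 0 0 0;-0.447 0 -0.043 0 0 0 0;-0.447 0 -0.043 0 0 0 0;-0.447 0 -0.043 0 0 0 0;-0.447 0 -0.043 0 0 0 0;0 0 0 0 0 0 0;0 0 0 0 0 0 0")

```text
clock: 18.45
eef_pos: [538.0, 37.3, 189.9]
tool_rot: [-1.573, -0.001, -1.678]
force: [0.4, 0.1, -0.4]
width: 48.5
```

```bash
python3 -c "
from h import *
plan([539.1,37.3,52],-1.679)"
```

```text
at [538.   37.3 189.9] rot [-1.573e+00 -1.000e-03 -1.678e+00] w 48.5 F [ 0.4  0.1 -0.4] t 18.45
  shift units [-0.004  2.758  0.027] turn units [0.014 0.011 0.007]
```

Request:
step_arm(moves="0 0.4 0.02 0 0 0 0;0 0.4 0 0 0 0 0;0 0.4 0 0 0 0 0;0 0.4 0 0 0 0 0;0 0.4 0 0 0 0 0;0 0.4 0 0 0 0 0;0 0.25 0 0 0 0 0;0 0.1 0 0 0 0 0;0 0.02 0 0 0 0 0;0 0.02 0 0 0 0 0;0 0.02 0 0 0 0 0;0 0 0 0 0 0 0")

```text
clock: 19.65
eef_pos: [540.1, 37.3, 50.8]
tool_rot: [-1.57, 0.0, -1.679]
force: [-0.5, -0.3, -1.0]
width: 48.9
```

Request:
step_arm(moves="0 0.02 0 0 0 0 0;0 0.02 0 0 0 0 0;0 0 0 0 0 0 0")

```text
clock: 19.95
eef_pos: [539.9, 37.3, 48.5]
tool_rot: [-1.57, 0.0, -1.679]
force: [0.1, 0.6, 1.8]
width: 48.8
```

Contact is starting, so I'll release and go for the yellow jar.

Request:
step_arm(moves="0 0.01 0 0 0 0 0;0 0 0 0 0 0 0.75;0 0 0 0 0 0 0.75;0 0 0 0 0 0 0.75;0 0 0 0 0 0 0.75;0 0 0 0 0 0 0.75;0 0 0 0 0 0 0.75;0 -0.2 0 0 0 0 0.75;0 -0.3 0 0 0 0 0.75;0 -0.4 0 0 0 0 0.75;0 -0.4 0 0 0 0 0.75;0 -0.4 0 0 0 0 0.75;0 -0.4 0 0 0 0 0.75;0 -0.4 0 0 0 0 0.75")

```text
clock: 21.35
eef_pos: [539.6, 37.2, 174.3]
tool_rot: [-1.57, 0.0, -1.679]
force: [-0.5, 0.3, -0.5]
width: 64.1
```

```bash
python3 look.py jar0_mid jar3_mid jar1_mid ; python3 -c "
from h import *
plan([647.7,-164,170],-1.679)
for c in ('scene','top'): cv2.imwrite('pics/b_%s.png'%c,get_image(c)['color'])"
```

```text
jar0_mid ('s', [466.4, 45.9, 52.7], 0.82) ('s', [462.5, 43.8, 51.1], 0.72) ('t', [437.6, -187.5, 2.9], 0.54) med [462.5  43.8  51.1]
jar3_mid ('s', [536.5, 39.7, 52.1], 0.91) ('s', [551.5, 140.9, 245.1], 0.72) med [544.   90.3 148.6]
jar1_mid ('s', [647.8, -166.6, 33.7], 0.7) ('t', [648.5, -163.8, 37.5], 0.82) ('s', [647.2, -164.2, 36.1], 0.86) ('t', [648.1, -163.8, 38.7], 0.83) med [ 647.95 -164.     36.8 ]
at [539.7  37.2 172.6] rot [-1.571 -0.    -1.679] w 64.2 F [0.5 0.3 0.3] t 22.15
  shift units [3.768 0.052 2.582] turn units [0.001 0.001 0.001]
```

View pics/b_scene.png

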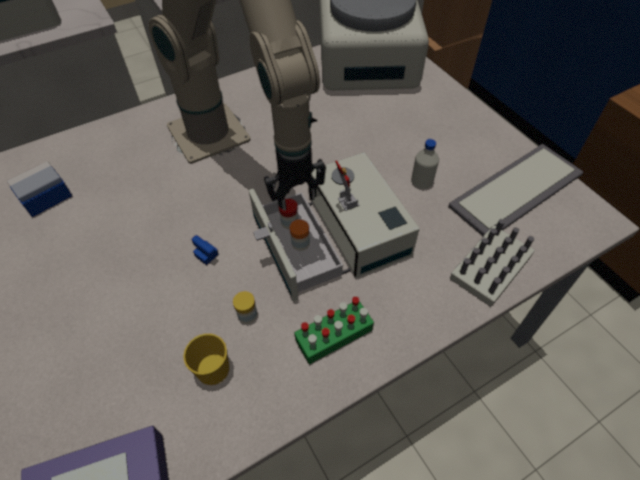

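The red jar (288,207) and the orange jar (300,230) both stand in the trough. Yellow is next.

Request:
step_arm(moves="0.377 0 0.258 0 0 0 1;0.377 0 0.258 0 0 0 1;0.377 0 0.258 0 0 0 1;0.377 0 0.258 0 0 0 1;0.377 0 0.258 0 0 0 1;0.377 0 0.258 0 0 0 1;0.377 0 0.258 0 0 0 1;0.377 0 0.258 0 0 0 1;0.377 0 0.258 0 0 0 1;0.377 0 0.258 0 0 0 1;0 0.5 0 0 0 0 1;0 0.5 0 0 0 0 1;0 0 0 0 0 0 1")

```text
clock: 23.55
eef_pos: [644.9, -163.3, 119.1]
tool_rot: [-1.578, 0.001, -1.679]
force: [-1.7, 0.1, -0.8]
width: 85.4
```

```bash
python3 -c "
from h import *
plan([648,-164,28],-1.679)"
```

```text
at [ 644.9 -163.3  119.1] rot [-1.578e+00  1.000e-03 -1.679e+00] w 85.4 F [-1.7  0.1 -0.8] t 23.55
  shift units [0.01  1.822 0.077] turn units [ 0.06  -0.001 -0.01 ]
```

Request:
step_arm(moves="0 0.455 0.02 0 0 0 1;0 0.455 0.02 0 0 0 1;0 0.455 0 0 0 0 1;0 0.455 0 0 0 0 1;0 0 0 0 0 0 0;0 0 0 0 0 0 0;0 0 0 0 0 0 0;0 0 0 0 0 0 0;0 0 0 0 0 0 0;0 0 0 0 0 0 0;0 0 0 0 0 0 0;0 0 0 0 0 0 0")

```text
clock: 24.75
eef_pos: [651.1, -164.8, 33.8]
tool_rot: [-1.567, -0.0, -1.679]
force: [-0.4, 0.3, 6.6]
width: 48.8
```

Request:
step_arm(moves="0 -0.3 0 0 0 0 0;0 -0.4 0 0 0 0 0;0 -0.4 0 0 0 0 0;0 -0.4 0 0 0 0 0;0 -0.4 0 0 0 0 0;0 -0.4 0 0 0 0 0;0 -0.4 0 0 0 0 0;0 -0.4 0 0 0 0 0;0 -0.1 0 0 0 0 0;0 0 0 0 0 0 0")

```text
clock: 25.75
eef_pos: [650.0, -164.3, 193.0]
tool_rot: [-1.569, -0.0, -1.679]
force: [-0.1, -0.9, -0.5]
width: 48.8
```

```bash
python3 -c "
from h import *
plan([613.7,29.2,190],-1.679)"
```

```text
at [ 650.  -164.3  193. ] rot [-1.569 -0.    -1.679] w 48.8 F [-0.1 -0.9 -0.5] t 25.75
  shift units [-3.769  0.057 -1.138] turn units [-0.016  0.002  0.001]
```

Request:
step_arm(moves="-0.377 0 -0.114 0 0 0 0;-0.377 0 -0.114 0 0 0 0;-0.377 0 -0.114 0 0 0 0;-0.377 0 -0.114 0 0 0 0;-0.377 0 -0.114 0 0 0 0;-0.377 0 -0.114 0 0 0 0;-0.377 0 -0.114 0 0 0 0;-0.377 0 -0.114 0 0 0 0;-0.377 0 -0.114 0 0 0 0;-0.377 0 -0.114 0 0 0 0;0 0 0 0 0 0 0;0 0 0 0 0 0 0")

```text
clock: 26.95
eef_pos: [612.7, 29.1, 190.8]
tool_rot: [-1.572, -0.001, -1.678]
force: [-0.3, -1.2, -0.8]
width: 48.9
```

```bash
python3 -c "
from h import *
plan([613.7,29.2,52],-1.679)"
```

```text
at [612.7  29.1 190.8] rot [-1.572e+00 -1.000e-03 -1.678e+00] w 48.9 F [-0.3 -1.2 -0.8] t 26.95
  shift units [-0.006  2.777  0.025] turn units [0.013 0.009 0.008]
```

Request:
step_arm(moves="0 0.4 0.02 0 0 0 0;0 0.4 0 0 0 0 0;0 0.4 0 0 0 0 0;0 0.4 0 0 0 0 0;0 0.4 0 0 0 0 0;0 0.4 0 0 0 0 0;0 0.25 0 0 0 0 0;0 0.1 0 0 0 0 0;0 0.03 0 0 0 0 0;0 0.03 0 0 0 0 0;0 0.03 0 0 0 0 0;0 0 0 0 0 0 0")

```text
clock: 28.15
eef_pos: [614.6, 29.2, 50.2]
tool_rot: [-1.57, 0.0, -1.679]
force: [-0.6, -0.3, -1.5]
width: 48.7
```

Request:
step_arm(moves="0 0.02 0 0 0 0 0;0 0 0 0 0 0 0")

```text
clock: 28.35
eef_pos: [614.7, 29.2, 49.8]
tool_rot: [-1.57, 0.0, -1.679]
force: [-2.5, 1.1, 5.0]
width: 48.9
```

Request:
step_arm(moves="0 0 0 0 0 0 0.75;0 0 0 0 0 0 0.75;0 0 0 0 0 0 0.75;0 0 0 0 0 0 0.75;0 0 0 0 0 0 0.75;0 0 0 0 0 0 0.75;0 -0.2 0 0 0 0 0.75;0 -0.3 0 0 0 0 0.75;0 -0.4 0 0 0 0 0.75;0 -0.4 0 0 0 0 0.75;0 -0.4 0 0 0 0 0.75;0 -0.4 0 0 0 0 0.75;0 -0.4 0 0 0 0 0.75;0 -0.3 0 0 0 0 0.75")

```text
clock: 29.75
eef_pos: [615.0, 29.1, 191.8]
tool_rot: [-1.568, 0.001, -1.679]
force: [0.2, 0.7, 0.1]
width: 64.2
```

```bash
python3 look.py jar0_mid jar1_mid jar3_mid jar2_mid panel_front keeper_top; python3 -c "
from h import *
for c in ('scene','top'): cv2.imwrite('pics/c_%s.png'%c,get_image(c)['color'])"
```

```text
jar0_mid ('s', [464.1, 42.1, 55.4], 0.46) ('t', [471.5, 201.9, 123.8], 0.68) ('s', [466.3, 43.6, 54.5], 0.59) med [466.3  43.6  55.4]
jar1_mid ('s', [611.5, 36.2, 50.9], 0.65) ('s', [610.1, 32.3, 49.0], 0.96) med [610.8   34.25  49.95]
jar3_mid ('s', [537.9, 42.4, 54.0], 0.77) ('t', [550.1, 142.7, 249.2], 0.16) ('s', [540.0, 40.4, 56.3], 0.9) ('t', [549.4, 126.7, -2.1], 0.72) med [544.7   84.55  55.15]
panel_front ('s', [530.0, -43.8, 60.6], 0.69) ('s', [530.6, -44.3, 62.8], 0.56) med [530.3  -44.05  61.7 ]
keeper_top ('s', [527.5, -33.8, 136.1], 0.96) ('t', [545.2, 143.8, 230.8], 0.63) ('s', [528.2, -35.7, 134.8], 0.92) med [528.2 -33.8 136.1]
jar2_mid ('s', [438.3, -183.2, -2.5], 0.74) med [ 438.3 -183.2   -2.5]
```

View pics/c_scene.png

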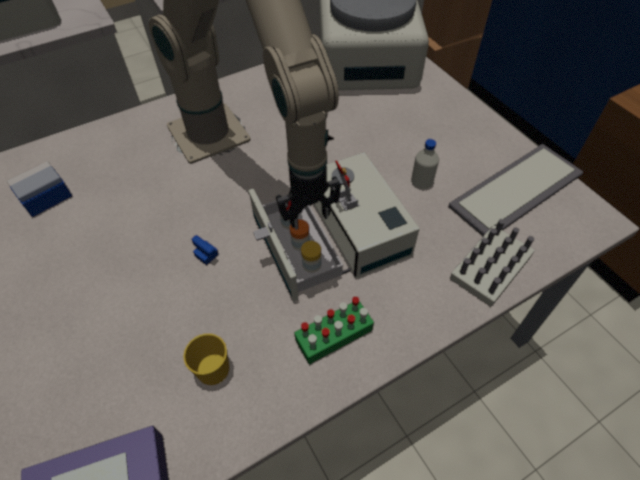

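```bash
python3 -c "
from h import *
plan([443,-110,190],-1.679)"
```

```text
at [614.3  29.2 188.7] rot [-1.571  0.    -1.679] w 64.5 F [-0.3 -0.5 -0.3] t 31.25
  shift units [ 3.136 -0.025 -3.106] turn units [-0.001  0.002 -0.   ]
```

Request:
step_arm(moves="0.314 0 -0.311 0 0 0 0;0.314 0 -0.311 0 0 0 0;0.314 0 -0.311 0 0 0 0;0.314 0 -0.311 0 0 0 0;0.314 0 -0.311 0 0 0 0;0.314 0 -0.311 0 0 0 0;0.314 0 -0.311 0 0 0 0;0.314 0 -0.311 0 0 0 0;0.314 0 -0.311 0 0 0 0;0.314 0 -0.311 0 0 0 0;0 0.5 0 0 0 0 0;0 0.5 0 0 0 0 0;0 0.5 0 0 0 0 0;0 0.5 0 0 0 0 0;0 0.2 0 0 0 0 0;0 0 0 0 0 0 0")

```text
clock: 32.85
eef_pos: [442.0, -110.1, 77.8]
tool_rot: [-1.573, 0.0, -1.679]
force: [-0.1, -1.2, 0.4]
width: 0.4
```

Request:
step_arm(moves="-0.3 0 0 0 0 0 0;-0.3 0 0 0 0 0 0;-0.2 0 0 0 0 0 0;-0.1 0 0 0 0 0 0;-0.05 0 0 0 0 0 0;-0.05 0 0 0 0 0 0;-0.05 0 0 0 0 0 0;-0.05 0 0 0 0 0 0;-0.05 0 0 0 0 0 0;-0.05 0 0 0 0 0 0;-0.05 0 0 0 0 0 0;-0.1 0 0 0 0 0 0;-0.15 0 0 0 0 0 0;-0.15 0 0 0 0 0 0;-0.15 0 0 0 0 0 0;-0.15 0 0 0 0 0 0;-0.15 0 0 0 0 0 0")

```text
clock: 34.55
eef_pos: [454.2, -5.0, 78.7]
tool_rot: [-1.571, 0.0, -1.678]
force: [-0.7, -1.9, -0.6]
width: 0.2
```

```bash
python3 look.py panel_front keeper_top; python3 -c "
from h import *
for c in ('scene','top'): cv2.imwrite('pics/d_%s.png'%c,get_image(c)['color'])"
```

```text
panel_front ('s', [534.9, -1.3, 54.6], 0.88) ('t', [531.1, 6.2, 61.5], 0.84) ('s', [535.3, 3.3, 58.2], 0.77) ('t', [533.5, 3.5, 56.1], 0.65) med [534.2    3.4   57.15]
keeper_top ('s', [534.2, 9.8, 136.0], 0.58) ('t', [537.9, 10.6, 135.7], 0.71) ('s', [533.5, 12.6, 137.4], 0.96) ('t', [537.8, 12.1, 137.0], 0.74) med [536.    11.35 136.5 ]
```

View pics/d_top.png

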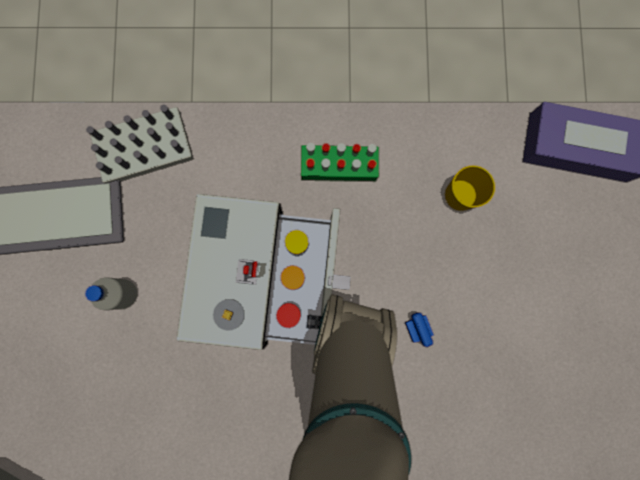

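Request:
step_arm(moves="-0.15 0 0 0 0 0 0;-0.15 0 0 0 0 0 0;-0.15 0 0 0 0 0 0;-0.15 0 0 0 0 0 0;-0.15 0 0 0 0 0 0;-0.15 0 0 0 0 0 0;-0.15 0 0 0 0 0 0;-0.15 0 0 0 0 0 0;-0.15 0 0 0 0 0 0;-0.15 0 0 0 0 0 0;-0.15 0 0 0 0 0 0;-0.15 0 0 0 0 0 0;-0.08 0 0 0 0 0 0;-0.05 0 0 0 0 0 0")

```text
clock: 36.65
eef_pos: [464.5, 90.8, 78.7]
tool_rot: [-1.571, 0.0, -1.678]
force: [-0.6, -1.5, -0.0]
width: -0.2
```

```bash
python3 look.py panel_front keeper_top jar0_mid jar1_mid jar3_mid
```

```text
panel_front ('s', [543.4, 102.7, 135.9], 0.6) ('t', [542.6, 100.8, 60.3], 0.76) ('s', [543.7, 95.1, 61.8], 0.6) ('t', [543.5, 100.2, 58.9], 0.71) med [543.45 100.5   61.05]
keeper_top ('s', [545.1, 104.8, 135.5], 0.92) ('t', [550.3, 104.3, 137.0], 0.78) ('s', [543.5, 105.4, 135.4], 0.69) ('t', [549.1, 104.3, 136.0], 0.72) med [547.1  104.55 135.75]
jar1_mid ('s', [795.6, -13.8, -5.2], 0.56) ('s', [553.2, 142.8, 230.2], 0.64) med [674.4  64.5 112.5]
jar3_mid ('s', [553.3, 167.4, 153.0], 0.37) ('t', [798.9, -19.9, 0.7], 0.59) med [676.1   73.75  76.85]
jar0_mid ('t', [511.8, 451.2, -1.8], 0.3) ('s', [552.7, 167.1, 157.8], 0.51) ('t', [473.2, 201.4, 124.1], 0.44) med [511.8 201.4 124.1]
```

Request:
step_arm(moves="-0.05 0 0 0 0 0 0;-0.05 0 0 0 0 0 0;-0.03 0 0 0 0 0 0")

```text
clock: 38.15
eef_pos: [465.2, 96.7, 78.7]
tool_rot: [-1.571, -0.0, -1.679]
force: [-0.1, -1.3, 0.6]
width: -0.5
```

Request:
step_arm(moves="-0.03 0 0 0 0 0 0;-0.03 0 0 0 0 0 0")

```text
clock: 38.35
eef_pos: [465.5, 99.7, 78.7]
tool_rot: [-1.571, -0.0, -1.679]
force: [-0.5, -0.7, 0.3]
width: 0.0
```

Request:
step_arm(moves="-0.03 0 0 0 0 0 0;-0.02 0 0 0 0 0 0")

```text
clock: 38.55
eef_pos: [465.8, 102.2, 78.7]
tool_rot: [-1.571, -0.0, -1.679]
force: [-0.5, -2.9, 1.5]
width: 0.4
```

Request:
step_arm(moves="-0.02 0 0 0 0 0 0;-0.02 0 0 0 0 0 0")

```text
clock: 38.75
eef_pos: [465.9, 103.4, 78.7]
tool_rot: [-1.571, -0.001, -1.679]
force: [0.2, -5.2, 1.1]
width: -0.0
```

Request:
step_arm(moves="-0.02 0 0 0 0 0 0;-0.02 0 0 0 0 0 0;0 0 0 0 0 0 0")

```text
clock: 39.05
eef_pos: [466.0, 104.7, 78.7]
tool_rot: [-1.571, -0.001, -1.68]
force: [0.6, -6.4, 0.9]
width: 0.1
```

```bash
python3 look.py panel_front keeper_top; python3 -c "
from h import *
for c in ('scene','top'): cv2.imwrite('pics/e_%s.png'%c,cv2.resize(get_image(c)['color'][150:370,160:420],None,fx=2.7,fy=2.7,interpolation=2))"
```

```text
panel_front ('s', [547.5, 111.5, 60.3], 0.83) ('t', [547.6, 114.5, 57.8], 0.6) ('s', [548.3, 108.5, 58.1], 0.62) ('t', [545.9, 114.2, 58.7], 0.6) med [547.55 112.85  58.4 ]
keeper_top ('s', [730.2, -289.0, 1.3], 0.68) ('t', [552.2, 120.1, 134.5], 0.63) ('s', [544.4, 117.2, 133.5], 0.97) ('t', [549.0, 119.6, 138.0], 0.91) med [550.6 118.4 134. ]
```

View pics/e_top.png

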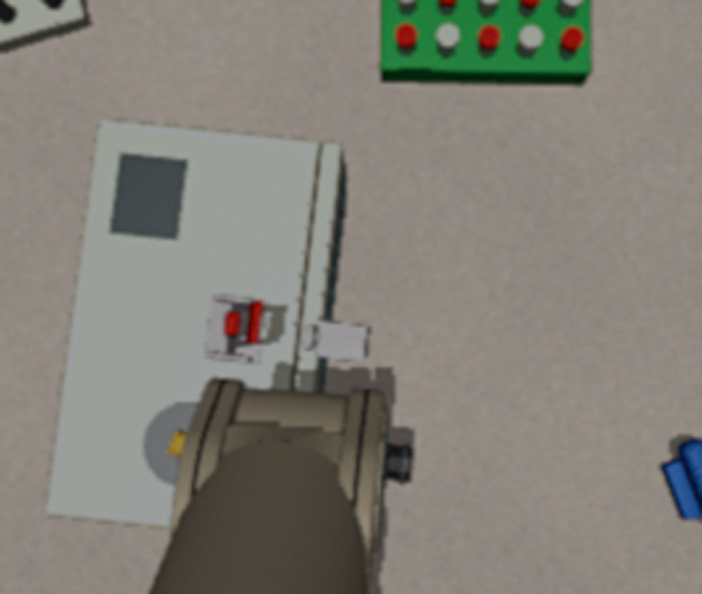

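View pics/e_scene.png

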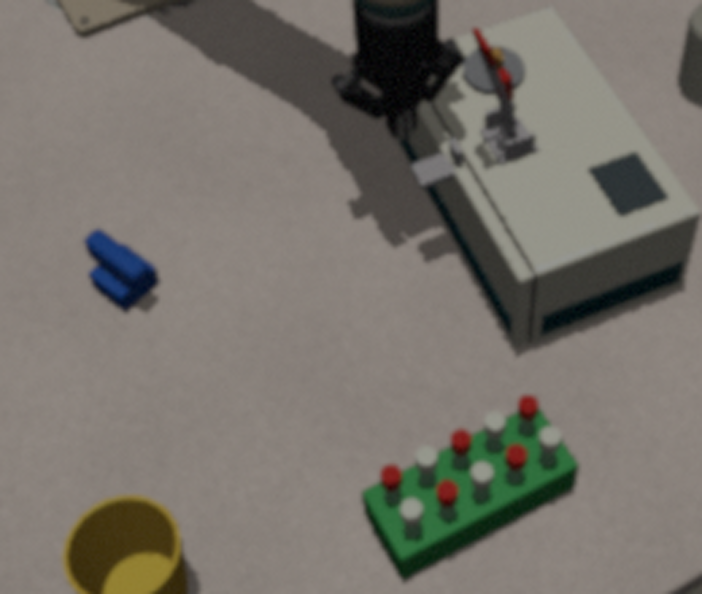

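The drawer is shut on its seal: the panel sits against the mouth, and there was about 6 N of resistance. Next I'll back off, rise and go behind the bail tab.

Request:
step_arm(moves="0.2 0 0 0 0 0 0;0.3 0 0 0 0 0 0;0.4 0 0 0 0 0 0;0 -0.5 0 0 0 0 0;0 -0.6 0 0 0 0 0;0 -0.6 0 0 0 0 0;0 -0.6 0 0 0 0 0;0 -0.6 0 0 0 0 0;0 -0.6 0 0 0 0 0;0 -0.6 0 0 0 0 0;0 -0.4 0 0 0 0 0;0 0 0 0 0 0 0")

```text
clock: 40.95
eef_pos: [463.0, 61.9, 306.3]
tool_rot: [-1.565, 0.003, -1.678]
force: [0.3, -0.2, 0.0]
width: 0.4
```

```bash
python3 look.py panel_front keeper_top bail_tab lever_tip bail_pin spindle_foot; python3 -c "
from h import *
plan([554.9,174.2,300],-1.679)
for c in ('scene','top'): cv2.imwrite('pics/f_%s.png'%c,cv2.resize(get_image(c)['color'][150:370,160:420],None,fx=2.7,fy=2.7,interpolation=2))"
```

```text
panel_front ('s', [548.2, 109.1, 61.9], 0.8) ('t', [542.6, 109.7, 58.3], 0.56) ('s', [548.9, 107.6, 62.1], 0.83) ('t', [546.0, 108.4, 55.9], 0.86) med [547.1  108.75  60.1 ]
keeper_top ('s', [546.7, 115.9, 135.7], 0.76) ('t', [551.0, 114.8, 137.6], 0.79) ('s', [545.3, 115.4, 136.9], 0.57) ('t', [547.8, 116.0, 135.3], 0.86) med [547.25 115.65 136.3 ]
bail_tab ('s', [511.5, 450.7, -0.0], 0.59) ('t', [551.8, 146.5, 247.5], 0.46) ('s', [551.4, 139.2, 249.0], 0.52) ('t', [437.3, -186.0, 43.3], 0.53) med [531.45 142.85 145.4 ]
lever_tip ('s', [552.6, 163.2, 209.7], 0.77) ('t', [551.4, 166.1, 203.3], 0.53) ('s', [554.8, 166.7, 210.5], 0.7) ('t', [551.4, 166.0, 202.6], 0.49) med [552.   166.05 206.5 ]
bail_pin ('s', [552.4, 169.1, 156.9], 0.5) ('t', [555.5, 163.9, 163.3], 0.5) ('s', [550.7, 167.0, 155.6], 0.55) ('t', [554.4, 166.6, 159.9], 0.6) med [553.4 166.8 158.4]
spindle_foot ('s', [437.9, -183.1, 37.2], 0.5) ('t', [472.8, 202.9, 123.2], 0.39) ('s', [471.7, 207.1, 121.8], 0.46) ('t', [474.6, 199.8, 125.4], 0.59) med [472.25 201.35 122.5 ]
at [461.3  61.4 303.7] rot [-1.571  0.    -1.679] w -0.2 F [-0.1 -0.1 -0.6] t 42.35
  shift units [-2.445  0.075  1.617] turn units [-0.     0.002 -0.   ]
```

View pics/f_top.png

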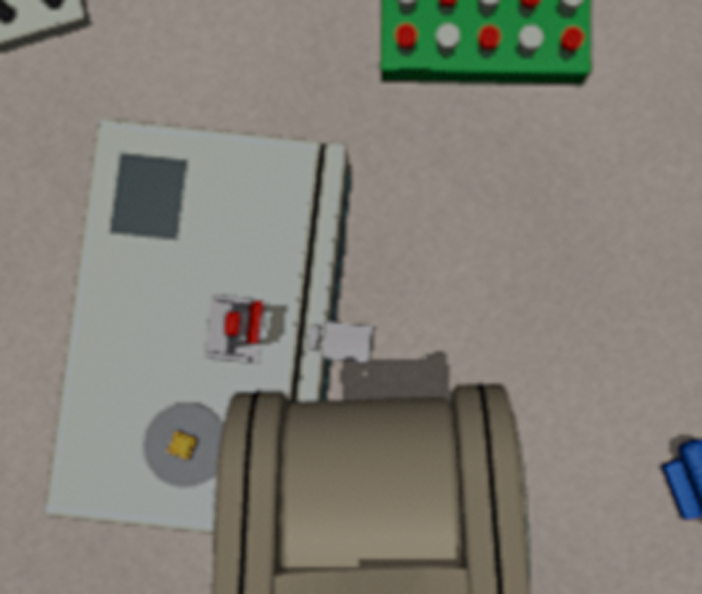

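Request:
step_arm(moves="-0.305 0 0.202 0 0 0 0;-0.305 0 0.202 0 0 0 0;-0.305 0 0.202 0 0 0 0;-0.305 0 0.202 0 0 0 0;-0.305 0 0.202 0 0 0 0;-0.305 0 0.202 0 0 0 0;-0.305 0 0.202 0 0 0 0;-0.305 0 0.202 0 0 0 0;0 0 0 0 0 0 0;0 0 0 0 0 0 0")

```text
clock: 43.45
eef_pos: [554.4, 173.5, 303.3]
tool_rot: [-1.572, -0.001, -1.679]
force: [0.2, -1.0, 0.1]
width: 0.2
```

```bash
python3 -c "
from h import *
plan([554.9,176,238],-1.679)"
```

```text
at [554.4 173.5 303.3] rot [-1.572e+00 -1.000e-03 -1.679e+00] w 0.2 F [ 0.2 -1.   0.1] t 43.45
  shift units [-0.052  1.307  0.005] turn units [0.007 0.003 0.008]
```

Request:
step_arm(moves="-0.05 0.4 0 0 0 0 0;0 0.5 0 0 0 0 0;0 0.35 0 0 0 0 0;0 0.05 0 0 0 0 0;0.1 0 0 0 0 0 0;0.1 0 0 0 0 0 0;0.1 0 0 0 0 0 0;0.1 0 0 0 0 0 0;0.1 0 0 0 0 0 0;0 0 0 0 0 0 0")

```text
clock: 44.45
eef_pos: [552.5, 150.3, 239.1]
tool_rot: [-1.57, -0.0, -1.68]
force: [0.2, 0.9, 0.8]
width: -0.0
```

```bash
python3 look.py bail_tab lever_tip bail_bar; python3 -c "
from h import *
for c in ('scene','top'): cv2.imwrite('pics/g_%s.png'%c,cv2.resize(get_image(c)['color'][130:350,220:480],None,fx=2.7,fy=2.7,interpolation=2))"
```

```text
bail_tab ('s', [551.8, 132.2, 244.6], 0.54) ('s', [551.3, 132.7, 244.9], 0.44) med [551.55 132.45 244.75]
lever_tip ('s', [550.3, 165.3, 211.6], 0.78) ('t', [545.9, 111.0, 59.4], 0.44) ('s', [552.4, 163.4, 211.2], 0.66) ('t', [440.1, -184.0, 44.5], 0.33) med [548.1 137.2 135.3]
bail_bar ('s', [551.0, 125.5, -2.4], 0.5) ('s', [550.2, 133.4, 227.7], 0.43) med [550.6  129.45 112.65]
```

View pics/g_scene.png

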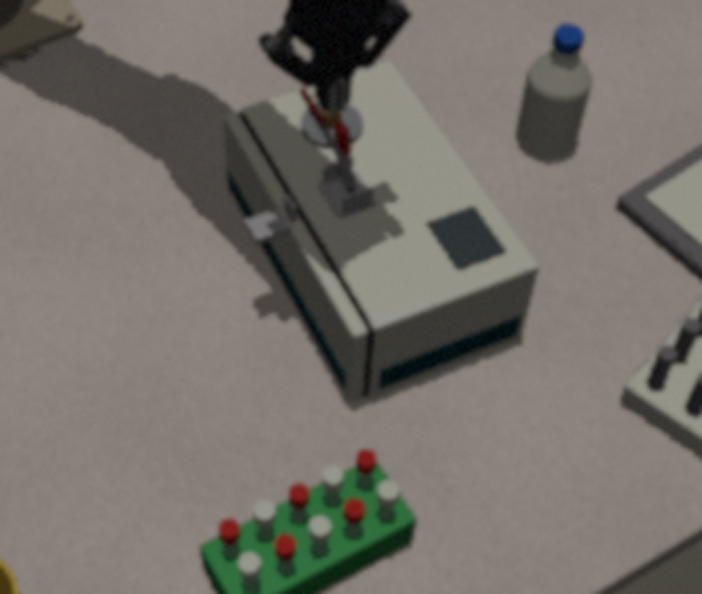

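The bail tab at (312,105) has begun to tip ahead of the finger, so I'll keep going.

Request:
step_arm(moves="0.1 0 0 0 0 0 0;0.1 0 0 0 0 0 0;0.1 0 0 0 0 0 0;0.1 0 0 0 0 0 0;0.1 0 0 0 0 0 0;0.1 0 0 0 0 0 0;0 0 0 0 0 0 0;0 0 0 0 0 0 0;0 0 0 0 0 0 0")

```text
clock: 46.25
eef_pos: [549.2, 122.1, 238.7]
tool_rot: [-1.571, 0.0, -1.678]
force: [-0.0, 0.5, -0.4]
width: 0.1
```

```bash
python3 look.py bail_tab lever_tip bail_bar; python3 -c "
from h import *
for c in ('scene','top'): cv2.imwrite('pics/i_%s.png'%c,cv2.resize(get_image(c)['color'][130:350,220:480],None,fx=2.7,fy=2.7,interpolation=2))"
```

```text
bail_tab ('s', [542.7, 75.6, 120.3], 0.72) ('t', [543.9, 80.7, 119.6], 0.61) ('s', [545.5, 78.8, 112.9], 0.8) ('t', [542.4, 83.4, 114.0], 0.64) med [543.3   79.75 116.8 ]
lever_tip ('s', [550.7, 163.2, 209.8], 0.64) ('s', [552.4, 161.3, 210.5], 0.68) med [551.55 162.25 210.15]
bail_bar ('s', [544.5, 84.4, 122.2], 0.75) ('t', [542.7, 94.2, 113.3], 0.42) ('s', [543.3, 89.8, 112.9], 0.6) ('t', [540.0, 94.8, 114.9], 0.55) med [543.   92.  114.1]
```

View pics/i_scene.png

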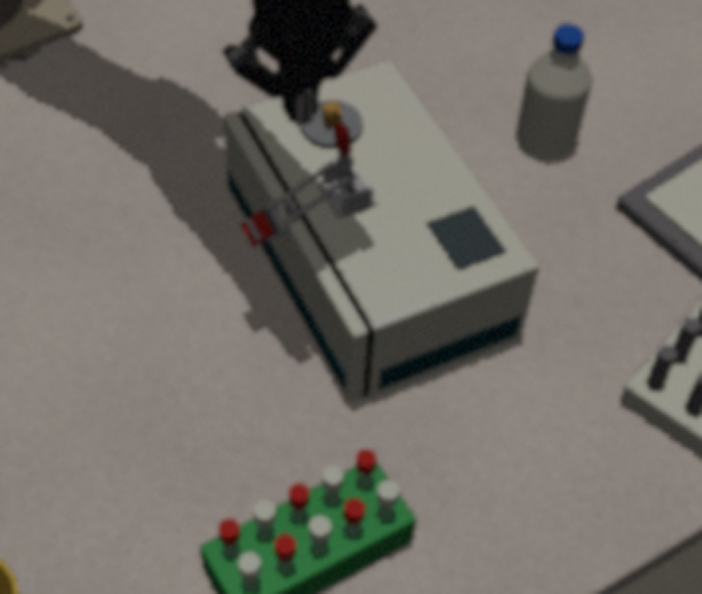

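The bail has fallen with its tab and bar in front of the keeper, at about (258,228). Now I'll lower the finger in front of the lever and swing the lever over.

Request:
step_arm(moves="0 0.3 0 0 0 0 0;0 0.4 0 0 0 0 0;0 0.18 0 0 0 0 0;-0.15 0 0 0 0 0 0;-0.15 0 0 0 0 0 0;-0.15 0 0 0 0 0 0;-0.12 0 0 0 0 0 0;-0.12 0 0 0 0 0 0;-0.12 0.02 0 0 0 0 0;-0.12 0.02 0 0 0 0 0;0 0 0 0 0 0 0")

```text
clock: 48.25
eef_pos: [554.1, 169.5, 192.5]
tool_rot: [-1.571, 0.001, -1.677]
force: [-0.0, 0.1, 1.2]
width: 0.3
```

```bash
python3 look.py bail_tab lever_tip bail_bar; python3 -c "
from h import *
for c in ('scene','top'): cv2.imwrite('pics/j_%s.png'%c,cv2.resize(get_image(c)['color'][130:350,220:480],None,fx=2.7,fy=2.7,interpolation=2))"
```

```text
bail_tab ('s', [544.3, 86.2, 110.7], 0.5) ('t', [542.2, 87.5, 114.7], 0.66) ('s', [545.5, 90.6, 111.1], 0.79) ('t', [543.4, 88.1, 116.5], 0.71) med [543.85  87.8  112.9 ]
lever_tip ('s', [557.1, 186.8, 210.3], 0.62) ('s', [555.0, 191.8, 205.7], 0.79) ('t', [549.7, 112.8, 135.4], 0.38) med [555.  186.8 205.7]
bail_bar ('s', [547.4, 98.3, 113.2], 0.6) ('t', [542.9, 100.1, 112.9], 0.47) ('s', [437.8, -181.0, -3.4], 0.64) ('t', [543.0, 100.0, 114.9], 0.57) med [542.95  99.15 113.05]
```

View pics/j_scene.png

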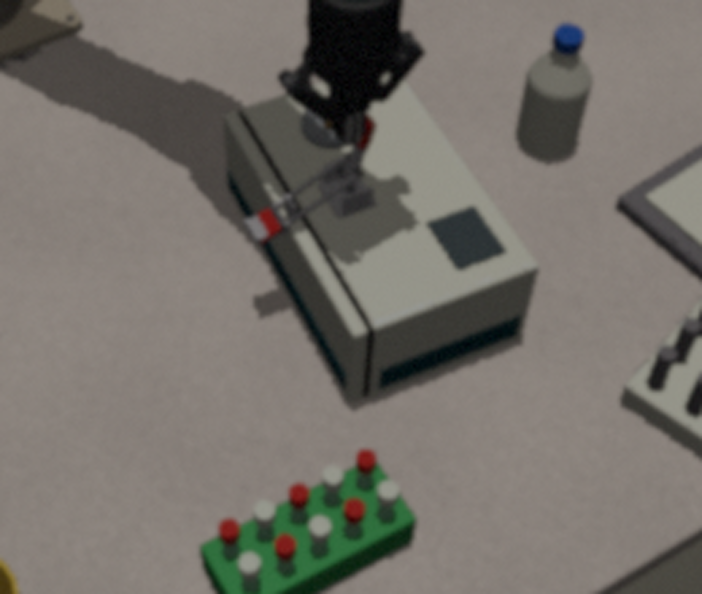

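Request:
step_arm(moves="-0.12 0.03 0 0 0 0 0;-0.12 0.05 0 0 0 0 0;-0.11 0.06 0 0 0 0 0;-0.1 0.07 0 0 0 0 0;-0.1 0.08 0 0 0 0 0;-0.09 0.09 0 0 0 0 0;-0.08 0.1 0 0 0 0 0;-0.07 0.1 0 0 0 0 0;0 0 0 0 0 0 0")

```text
clock: 50.05
eef_pos: [557.8, 207.9, 162.7]
tool_rot: [-1.572, -0.0, -1.678]
force: [-0.4, 0.0, 1.1]
width: -0.1
```

```bash
python3 look.py lever_tip bail_bar keeper_top; python3 -c "
from h import *
for c in ('scene','top'): cv2.imwrite('pics/k_%s.png'%c,cv2.resize(get_image(c)['color'][130:350,220:480],None,fx=2.7,fy=2.7,interpolation=2))"
```

```text
lever_tip ('s', [559.1, 238.1, 170.7], 0.59) ('t', [550.2, 125.7, -0.7], 0.56) ('s', [560.9, 237.5, 171.8], 0.79) med [559.1 237.5 170.7]
bail_bar ('s', [548.6, 106.5, 115.0], 0.68) ('t', [543.3, 110.5, 113.0], 0.65) ('s', [550.6, 108.0, 113.5], 0.73) ('t', [542.0, 110.0, 116.2], 0.72) med [545.95 109.   114.25]
keeper_top ('s', [545.3, 119.6, 136.7], 0.68) ('t', [550.1, 117.6, 138.2], 0.89) ('s', [543.8, 118.9, 137.1], 0.92) ('t', [551.4, 116.4, 137.1], 0.57) med [547.7  118.25 137.1 ]
```

View pics/k_scene.png

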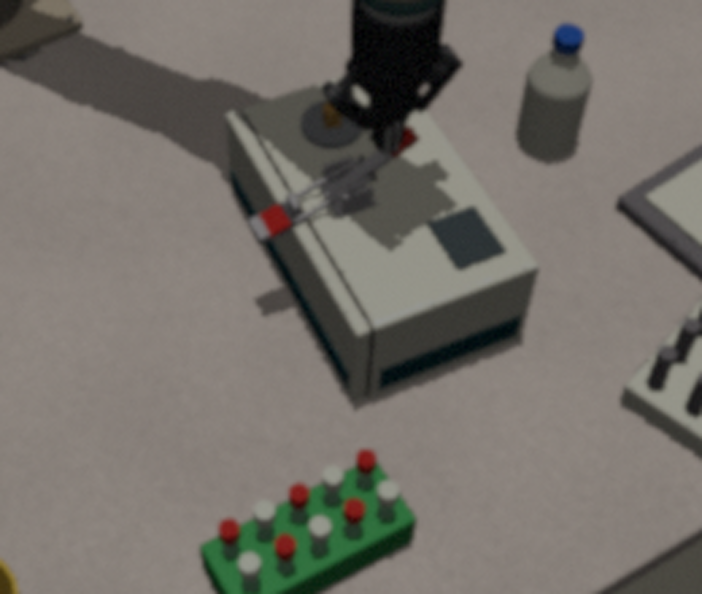

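Request:
step_arm(moves="-0.05 0.1 0 0 0 0 0;-0.04 0.1 0 0 0 0 0;-0.03 0.1 0 0 0 0 0;-0.03 0.1 0 0 0 0 0;-0.01 0.08 0 0 0 0 0;0 0.06 0 0 0 0 0;0 0.05 0 0 0 0 0")

```text
clock: 51.65
eef_pos: [559.2, 215.4, 136.7]
tool_rot: [-1.571, 0.001, -1.679]
force: [-7.9, -1.5, 36.4]
width: -0.0
```

Request:
step_arm(moves="0 0.04 0 0 0 0 0;0 0.04 0 0 0 0 0;0 0 0 0 0 0 0")

```text
clock: 51.95
eef_pos: [559.3, 215.4, 136.5]
tool_rot: [-1.57, 0.004, -1.679]
force: [-13.2, -2.6, 47.2]
width: -0.0
```

Request:
step_arm(moves="0 -0.2 0 0 0 0 0;0 -0.4 0 0 0 0 0;0 -0.5 0 0 0 0 0;0 -0.5 0 0 0 0 0;0 -0.5 0 0 0 0 0;0 0 0 0 0 0 0")

```text
clock: 52.55
eef_pos: [561.1, 215.2, 238.2]
tool_rot: [-1.566, 0.002, -1.679]
force: [-0.3, -0.5, -0.3]
width: 0.2
```

```bash
python3 look.py lever_tip bail_bar keeper_top panel_front handle_foot handle_grip; python3 -c "
from h import *
st()
for c in ('scene','top'): cv2.imwrite('pics/l_%s.png'%c,cv2.resize(get_image(c)['color'][130:350,220:480],None,fx=2.7,fy=2.7,interpolation=2))"
```

```text
lever_tip ('s', [564.7, 244.0, 136.3], 0.68) ('t', [471.8, 199.6, 125.1], 0.7) ('s', [560.0, 247.5, 134.6], 0.76) med [560.  244.  134.6]
bail_bar ('s', [547.2, 109.5, 115.8], 0.59) ('t', [544.7, 111.8, 116.7], 0.7) ('s', [548.1, 108.7, 117.9], 0.74) ('t', [545.0, 111.2, 116.2], 0.62) med [546.1  110.35 116.45]
keeper_top ('s', [545.6, 115.9, 133.6], 0.89) ('t', [548.6, 117.1, 137.8], 0.57) ('s', [547.6, 119.9, 135.2], 0.88) ('t', [548.7, 116.6, 134.5], 0.98) med [548.1  116.85 134.85]
panel_front ('s', [545.6, 111.5, 62.5], 0.68) ('t', [545.8, 111.9, 59.3], 0.9) ('s', [546.6, 108.4, 57.4], 0.87) ('t', [544.0, 109.9, 58.9], 0.59) med [545.7 110.7  59.1]
handle_foot ('s', [436.2, -183.7, -1.7], 0.68) ('t', [435.7, -190.1, -2.1], 0.88) ('s', [435.1, -187.5, -3.9], 0.72) ('t', [440.5, -190.7, -1.3], 0.83) med [ 435.95 -188.8    -1.9 ]
handle_grip ('s', [436.1, -183.7, 41.4], 0.94) ('t', [439.3, -184.6, 43.7], 0.72) ('s', [437.2, -183.7, 38.6], 0.87) ('t', [438.9, -184.8, 42.9], 0.56) med [ 438.05 -184.15   42.15]
{'clock': 53.95, 'eef_pos': [559.311, 215.161, 235.235], 'tool_rot': [-1.571, -0.0, -1.679], 'force': [-0.02, -0.736, 0.375], 'width': 0.028, 'qpos': [-0.636, 0.572, 0.355, 1.668, -0.235, 0.944, -1.873]}
```

View pics/l_scene.png

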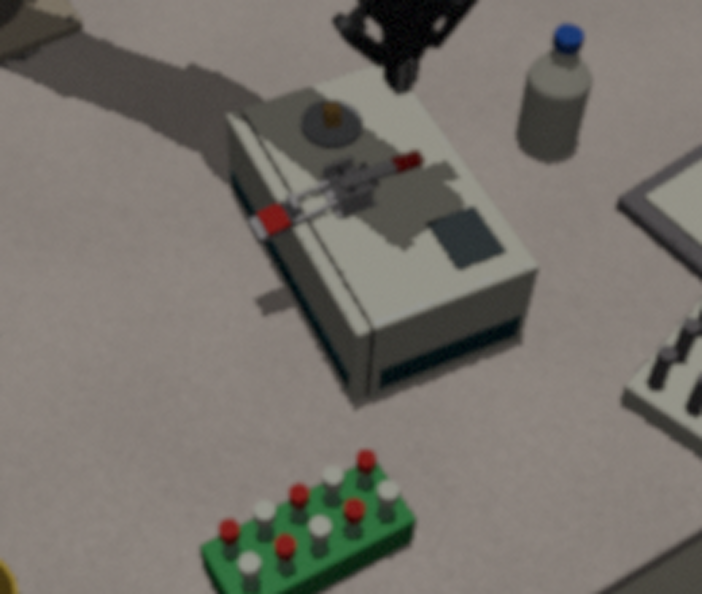

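The lever lies flat, with its tip at (408,160), and the bail is hooked at (272,218), so the latch is clamped. Next I need the yaw of the handle and of the spindle.

```bash
python3 - <<'E'
from h import *
b=get_image("top");cv2.imwrite("pics/m_top.png",b["color"])
s=get_image("scene");cv2.imwrite("pics/m_scene.png",s["color"])
t0=cv2.imread("pics/f_top.png")
full=cv2.imread("pics/top0.png")
a=cv2.resize(full[305:355,400:445],(450,500),interpolation=2)
c=cv2.resize(full[290:340,205:255],(350,350),interpolation=2)
out=np.zeros((500,800,3),np.uint8); out[:,:450]=a; out[:350,450:]=c
cv2.imwrite("pics/m_z.png",out)
for n,i in(("t",b),("s",s)):
    r=nets.cut_out(i,"handle_grip")
    for x in r[:1]:
        m=x["pixels"].astype(np.uint8);k=np.argwhere(m);print(n,x["conf"],m.sum(),k.min(0),k.max(0))
E
```

```text
t 0.24 1771 [165 445] [210 495]
s 0.79 509 [235 192] [263 219]
```

View pics/m_z.png

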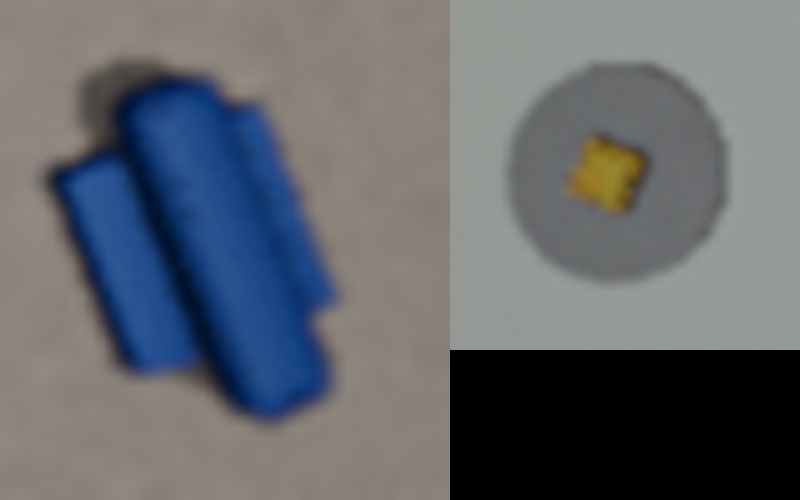

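```bash
cat > fit.py <<'E'
from h import *
from scipy.optimize import minimize
def box(cx,cy,hx,hy,z0,z1,yaw):
    c,s=np.cos(yaw),np.sin(yaw)
    return np.array([[cx+c*a*hx-s*b*hy,cy+s*a*hx+c*b*hy,z] for a in(-1,1) for b in(-1,1) for z in(z0,z1)])
def sil(im,boxes,roi,K=8):
    u0,v0,u1,v1=roi; m=np.zeros(((v1-v0)*K,(u1-u0)*K),np.uint8)
    for B in boxes:
        p=np.array([proj(im,X) for X in B]); p=((p-[u0,v0]+.5)*K).astype(np.float32)
        cv2.fillConvexPoly(m,cv2.convexHull(p).astype(np.int32),255)
    return cv2.resize(m,(u1-u0,v1-v0),interpolation=cv2.INTER_AREA).astype(float)/255
def handle_boxes(x,y,yaw,z=0):
    return [box(x,y,23,23,z,z+26,yaw),box(x,y,36,11,z+26,z+56,yaw)]
def spindle_boxes(x,y,yaw):
    return [box(x,y,8,8,121,139,yaw),box(x,y,6,6,139,143,yaw)]
def fit(views,model,x0,sc):
    def cost(p): return sum(((sil(im,model(*p),roi)-t)**2).sum() for im,roi,t in views)
    best=None
    for dy in np.radians([-20,-10,0,10,20]):
        q=np.array(x0,float);q[2]+=dy
        S=np.vstack([q]+[q+np.eye(len(q))[i]*sc[i] for i in range(len(q))])
        r=minimize(cost,q,method="Nelder-Mead",options=dict(initial_simplex=S,xatol=.01,fatol=.05,maxiter=300))
        if best is None or r.fun<best.fun: best=r
    return best
def soft(img,kind):
    i=img.astype(float);B,G,R=i[...,0],i[...,1],i[...,2]
    return np.clip((B-R-15)/50,0,1) if kind=="blue" else np.clip((R-B-25)/60,0,1)
if __name__=="__main__":
    b=get_image("top");s=get_image("scene")
    r1=(400,300,450,360)
    vt=(b,r1,soft(b["color"],"blue")[r1[1]:r1[3],r1[0]:r1[2]])
    u,v=map(int,proj(s,[437,-186,30])); r2=(u-30,v-30,u+30,v+30)
    vs=(s,r2,soft(s["color"],"blue")[r2[1]:r2[3],r2[0]:r2[2]])
    for n,V in(("top",[vt]),("scene",[vs]),("both",[vt,vs])):
        r=fit(V,handle_boxes,[437,-186,np.radians(20)],[4,4,.1]); print("handle",n,np.round(r.x[:2],1),np.degrees(r.x[2]).round(1),round(r.fun,1))
    u,v=map(int,proj(b,[472.5,203,135])); r3=(u-14,v-14,u+15,v+15)
    bb=cv2.imread("pics/top0.png"); 
    ss=cv2.imread("pics/scene0.png")
    for nm,img in (("t0",bb),("now",b["color"])):
        r=fit([(b,r3,soft(img,"y")[r3[1]:r3[3],r3[0]:r3[2]])],spindle_boxes,[472.5,203,.3],[3,3,.1]); print("spindle",nm,np.round(r.x[:2],1),np.degrees(r.x[2]).round(1),round(r.fun,1))
    u,v=map(int,proj(s,[472.5,203,135])); r4=(u-14,v-14,u+15,v+15)
    r=fit([(s,r4,soft(s["color"],"y")[r4[1]:r4[3],r4[0]:r4[2]])],spindle_boxes,[472.5,203,.3],[3,3,.1]); print("spindle s",np.round(r.x[:2],1),np.degrees(r.x[2]).round(1),round(r.fun,1))
E
python3 fit.py
```

```text
handle top [ 438.4 -186.1] 22.2 100.1
handle scene [ 434.1 -185.9] 7.6 136.2
handle both [ 437.  -185.9] 15.9 252.8
spindle t0 [472.4 205.6] 69.6 11.7
spindle now [472.2 205. ] 0.2 22.6
spindle s [470.9 205.4] 57.2 46.2
```

```bash
python3 - <<'E'
from fit import *
b=get_image("top");s=get_image("scene")
out=[]
for im,roi,p in((b,(400,300,450,360),(438.4,-186.1,np.radians(22.2))),(s,(175,220,235,280),(437,-186,np.radians(21)))):
    u0,v0,u1,v1=roi
    c=cv2.resize(im["color"][v0:v1,u0:u1],None,fx=6.5,fy=6.5,interpolation=2)
    for B in handle_boxes(*p):
        P=np.array([proj(im,X) for X in B]);P=((P-[u0,v0]+.5)*6.5)
        for i in range(8):
            for j in (1,2,4):
                if not i&j: cv2.line(c,tuple(P[i].astype(int)),tuple(P[i|j].astype(int)),(0,255,255),1)
    out.append(cv2.copyMakeBorder(c,0,400-c.shape[0],0,400-c.shape[1],0))
cv2.imwrite("pics/n.png",np.hstack(out))
E
```

```text
(no output)
```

View pics/n.png

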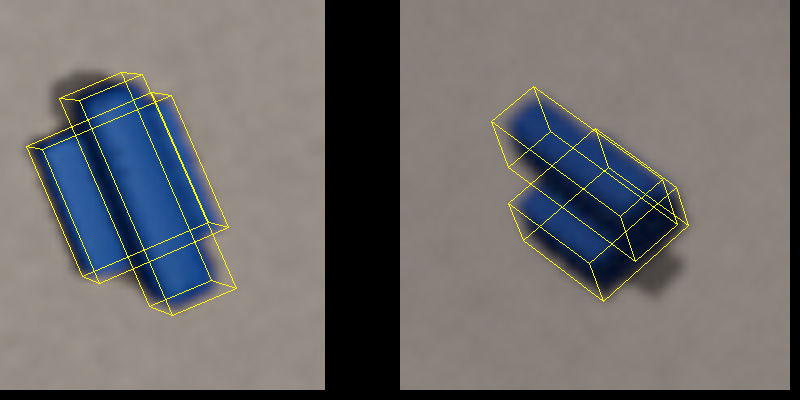

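```bash
python3 -c "
from h import *
plan([437.2,-186,230],-1.204)"
```

```text
at [559.3 215.2 235.2] rot [-1.571  0.    -1.679] w 0.2 F [ 0.5 -0.   0.5] t 54.45
  shift units [ 8.24   0.104 -1.563] turn units [-0.    -3.957 -0.   ]
```

Request:
step_arm(moves="0.515 0 -0.098 0 0 0 1;0.515 0 -0.098 0 0 0 1;0.515 0 -0.098 0 0 0 1;0.515 0 -0.098 0 0 0 1;0.515 0 -0.098 0 0 0 1;0.515 0 -0.098 0 0 0 1;0.515 0 -0.098 0 0 0 1;0.515 0 -0.098 0 0 0 1;0.515 0 -0.098 0 0 0 1;0.515 0 -0.098 0 0 0 1;0.515 0 -0.098 0 0 0 1;0.515 0 -0.098 0 0 0 1;0.515 0 -0.098 0 0 0 1;0.515 0 -0.098 0 0 0 1;0.515 0 -0.098 0 0 0 1;0.515 0 -0.098 0 0 0 1;0 0 0 0 0 0 1")

```text
clock: 56.15
eef_pos: [435.7, -189.9, 235.7]
tool_rot: [-1.57, -0.002, -1.685]
force: [0.4, 0.2, -0.0]
width: 85.4
```

Request:
step_arm(moves="0 0.3 0 0 -0.79 0 1;0 0.4 0 0 -0.79 0 1;0 0.4 0 0 -0.79 0 1;0 0.4 0 0 -0.79 0 1;0 0.4 0 0 -0.79 0 1;0 0 0 0 0 0 1;0 0 0 0 0 0 1")

```text
clock: 56.85
eef_pos: [437.1, -185.7, 140.4]
tool_rot: [-1.571, 0.0, -1.207]
force: [-0.8, 0.8, -0.4]
width: 85.4
```

```bash
python3 -c "
from h import *
plan([437.2,-186,32],-1.204)
st()"; python3 fit.py | grep spindle; python3 look.py spindle_foot
```

```text
at [ 437.1 -185.7  140.4] rot [-1.571  0.    -1.207] w 85.4 F [-0.8  0.8 -0.4] t 56.85
  shift units [ 0.007  2.168 -0.   ] turn units [ 0.001 -0.023 -0.003]
{'clock': 56.85, 'eef_pos': [437.113, -185.728, 140.407], 'tool_rot': [-1.571, 0.0, -1.207], 'force': [-0.766, 0.785, -0.403], 'width': 85.422, 'qpos': [0.209, 0.534, 0.192, 2.088, -0.192, 0.536, -0.666]}
spindle t0 [472.4 205.6] 69.6 11.7
spindle now [472.1 205.1] -20.2 10.6
spindle s [461.1 208.6] 56.2 33.3
spindle_foot ('s', [467.6, 203.3, 123.2], 0.55) ('t', [469.9, 203.2, 123.6], 0.47) ('s', [469.3, 203.9, 119.5], 0.55) ('t', [473.9, 204.5, 124.2], 0.62) med [469.6 203.6 123.4]
```

Request:
step_arm(moves="0 0.45 0 0 0 0 1;0 0.5 0 0 0 0 1;0 0.5 0 0 0 0 1;0 0.5 0 0 0 0 1;0 0.21 0 0 0 0 1;0 0 0 0 0 0 0;0 0 0 0 0 0 0;0 0 0 0 0 0 0;0 0 0 0 0 0 0;0 0 0 0 0 0 0;0 0 0 0 0 0 0;0 0 0 0 0 0 0;0 0 0 0 0 0 0;0 0 0 0 0 0 0;0 0 0 0 0 0 0")

```text
clock: 58.85
eef_pos: [437.6, -186.1, 33.3]
tool_rot: [-1.569, -0.001, -1.205]
force: [-0.7, -0.3, 6.0]
width: 21.1
```

Gripped at 21 mm, so I'll lift.

Request:
step_arm(moves="0 -0.2 0 0 0 0 0;0 -0.4 0 0 0 0 0;0 -0.5 0 0 0 0 0;0 -0.5 0 0 0 0 0;0 -0.5 0 0 0 0 0;0 -0.5 0 0 0 0 0;0 -0.5 0 0 0 0 0;0 -0.4 0 0 0 0 0;0 0 0 0 0 0 0")

```text
clock: 59.75
eef_pos: [438.4, -186.6, 210.1]
tool_rot: [-1.566, -0.004, -1.205]
force: [1.0, 0.2, -1.8]
width: 20.8
```

```bash
python3 -c "
from h import *
plan([472.4,203.6,205],-0.356)
for c in ('scene','top'): cv2.imwrite('pics/o_%s.png'%c,cv2.resize(get_image(c)['color'][130:350,100:360],None,fx=2.7,fy=2.7,interpolation=2))"; python3 look.py handle_foot handle_grip lever_tip bail_bar
```

```text
at [ 438.4 -186.6  210.1] rot [-1.566 -0.004 -1.205] w 20.8 F [ 1.   0.2 -1.8] t 59.75
  shift units [-7.044  0.092  3.428] turn units [-0.023 -7.074  0.045]
handle_foot ('s', [550.4, 125.2, -1.7], 0.7) ('t', [440.5, -183.9, 217.2], 0.52) ('s', [436.7, -184.6, 170.4], 0.91) ('t', [437.6, -192.8, 173.4], 0.82) med [ 439.05 -184.25  171.9 ]
handle_grip ('s', [435.8, -185.9, 218.3], 0.56) ('t', [437.0, -184.5, 218.5], 0.68) ('s', [439.6, -186.6, 211.4], 0.87) ('t', [438.9, -185.8, 217.4], 0.69) med [ 437.95 -185.85  217.85]
lever_tip ('s', [559.5, 245.9, 134.5], 0.7) ('t', [557.8, 252.2, 130.2], 0.68) ('s', [563.5, 246.7, 136.0], 0.84) ('t', [558.4, 251.3, 131.8], 0.66) med [558.95 249.   133.15]
bail_bar ('s', [547.2, 106.4, 115.4], 0.5) ('t', [544.3, 111.2, 117.6], 0.84) ('s', [547.6, 106.9, 114.1], 0.53) ('t', [541.0, 109.7, 117.5], 0.86) med [545.75 108.3  116.45]
```

View pics/o_scene.png

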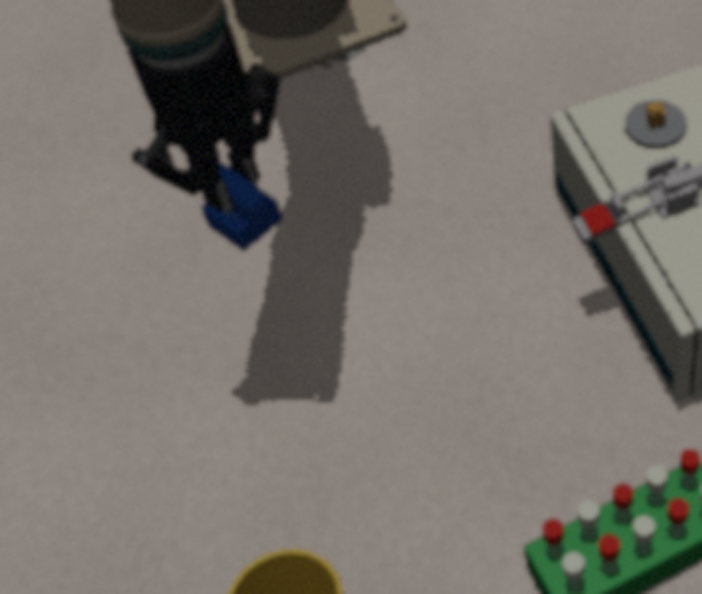

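Request:
step_arm(moves="-0.44 0 0.214 0 0 0 0;-0.44 0 0.214 0 0 0 0;-0.44 0 0.214 0 0 0 0;-0.44 0 0.214 0 0 0 0;-0.44 0 0.214 0 0 0 0;-0.44 0 0.214 0 0 0 0;-0.44 0 0.214 0 0 0 0;-0.44 0 0.214 0 0 0 0;-0.44 0 0.214 0 0 0 0;-0.44 0 0.214 0 0 0 0;-0.44 0 0.214 0 0 0 0;-0.44 0 0.214 0 0 0 0;-0.44 0 0.214 0 0 0 0;-0.44 0 0.214 0 0 0 0;-0.44 0 0.214 0 0 0 0;-0.44 0 0.214 0 0 0 0;0 0 0 0 0 0 0")

```text
clock: 62.55
eef_pos: [470.8, 208.4, 207.1]
tool_rot: [-1.569, 0.002, -1.199]
force: [0.7, 0.7, -0.5]
width: 20.9
```

Request:
step_arm(moves="0 0 0 0 -0.786 0 0;0 0 0 0 -0.786 0 0;0 0 0 0 -0.786 0 0;0 0 0 0 -0.786 0 0;0 0 0 0 -0.786 0 0;0 0 0 0 -0.786 0 0;0 0 0 0 -0.786 0 0;0 0 0 0 -0.786 0 0;0 0 0 0 -0.786 0 0;0 0 0 0 0 0 0;0 0 0 0 0 0 0")

```text
clock: 63.65
eef_pos: [470.9, 203.3, 207.2]
tool_rot: [-1.571, 0.0, -0.359]
force: [-0.2, -0.5, -2.0]
width: 20.9
```

```bash
python3 -c "
from h import *
plan([472.4,203.6,185],-0.356)"
```

```text
at [470.9 203.3 207.2] rot [-1.571  0.    -0.359] w 20.9 F [-0.2 -0.5 -2. ] t 63.65
  shift units [0.026 0.444 0.017] turn units [ 0.003 -0.025 -0.   ]
```

Request:
step_arm(moves="0.026 0.25 0.017 0 -0.02 0 0;0 0.25 0 0 0 0 0;0 0 0 0 0 0 0;0 0 0 0 0 0 0")

```text
clock: 64.05
eef_pos: [472.1, 204.2, 181.7]
tool_rot: [-1.572, 0.001, -0.354]
force: [0.1, 0.2, -0.7]
width: 20.8
```

```bash
python3 look.py handle_foot spindle_foot handle_grip;python3 - <<'E'
from fit import *
s=st()
x,y,z=s["eef_pos"];yaw=s["tool_rot"][2]+np.pi/2
out=[]
for cn in("scene","top"):
    im=get_image(cn); u,v=map(int,proj(im,[x,y,z-10])); u0,v0=u-35,v-35
    c=cv2.resize(im["color"][v0:v0+70,u0:u0+70],None,fx=5.6,fy=5.6,interpolation=2)
    for B,col in [(q,(0,255,255)) for q in handle_boxes(x,y,yaw,z-33.5)]+[(q,(0,0,255)) for q in spindle_boxes(472.4,203.6,np.radians(69.6))]:
        P=np.array([proj(im,X) for X in B]);P=((P-[u0,v0]+.5)*5.6)
        for i in range(8):
            for j in (1,2,4):
                if not i&j: cv2.line(c,tuple(P[i].astype(int)),tuple(P[i|j].astype(int)),col,1)
    out.append(c)
cv2.imwrite("pics/p.png",np.hstack(out))
E
```

```text
handle_foot ('s', [474.6, 204.2, 146.9], 0.8) ('t', [542.6, 108.5, 118.7], 0.74) ('s', [472.0, 206.5, 148.1], 0.91) ('t', [470.7, 198.5, 150.1], 0.7) med [473.3  201.35 147.5 ]
spindle_foot ('s', [467.6, 205.7, 121.5], 0.4) ('t', [549.4, 127.3, -3.0], 0.3) ('s', [470.3, 204.9, 120.1], 0.49) med [470.3 204.9 120.1]
handle_grip ('s', [471.7, 202.8, 189.4], 0.57) ('t', [475.7, 205.6, 190.2], 0.5) ('s', [474.4, 207.9, 191.3], 0.91) ('t', [474.4, 206.1, 192.8], 0.75) med [474.4  205.85 190.75]
{'clock': 64.85, 'eef_pos': [472.354, 204.292, 182.224], 'tool_rot': [-1.571, 0.0, -0.354], 'force': [0.023, 0.37, -1.027], 'width': 20.812, 'qpos': [-0.455, 0.503, -0.011, 1.945, 0.008, 0.694, -0.824]}
```

View pics/p.png

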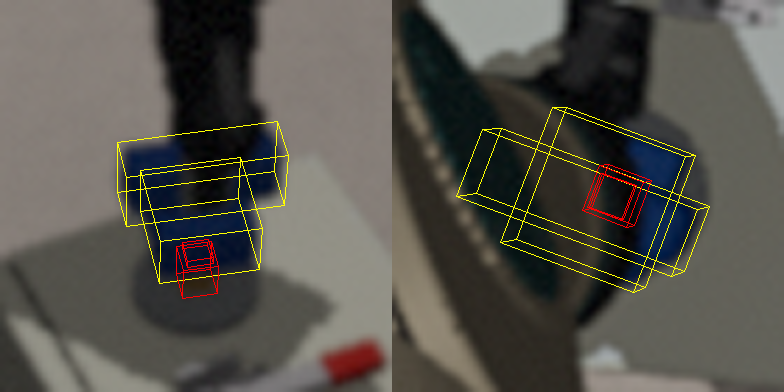

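Request:
step_arm(moves="0 0.08 0 0 0 0 0;0 0.08 0 0 0 0 0;0 0 0 0 0 0 0")

```text
clock: 65.25
eef_pos: [471.8, 204.1, 173.5]
tool_rot: [-1.572, 0.001, -0.354]
force: [-0.2, -0.7, -1.1]
width: 20.9
```

Request:
step_arm(moves="0 0.06 0 0 0 0 0;0 0 0 0 0 0 0")

```text
clock: 65.45
eef_pos: [472.1, 204.2, 170.8]
tool_rot: [-1.571, 0.0, -0.354]
force: [-0.9, -0.3, -1.2]
width: 21.0
```

Request:
step_arm(moves="0 0.06 0 0 0 0 0;0 0.06 0 0 0 0 0;0 0 0 0 0 0 0")

```text
clock: 65.75
eef_pos: [472.1, 204.2, 164.8]
tool_rot: [-1.571, 0.001, -0.354]
force: [0.3, 0.3, -1.6]
width: 21.0
```

Request:
step_arm(moves="0 0.06 0 0 0 0 0;0 0.06 0 0 0 0 0;0 0 0 0 0 0 0")

```text
clock: 66.05
eef_pos: [472.1, 204.2, 158.8]
tool_rot: [-1.571, 0.001, -0.354]
force: [0.3, -0.1, 0.0]
width: 20.8
```

Request:
step_arm(moves="0 0.04 0 0 0 0 0;0 0.03 0 0 0 0 0;0 0 0 0 0 0 0")

```text
clock: 66.35
eef_pos: [472.3, 204.3, 155.5]
tool_rot: [-1.571, 0.0, -0.354]
force: [-2.2, 0.0, -1.3]
width: 20.5
```

Request:
step_arm(moves="0 0.03 0 0 0 0 0;0 0.02 0 0 0 0 0;0 0 0 0 0 0 0")

```text
clock: 66.65
eef_pos: [472.5, 204.4, 154.3]
tool_rot: [-1.57, -0.0, -0.354]
force: [-2.5, -1.2, 8.4]
width: 20.7
```

```bash
python3 look.py handle_foot; python3 -c "from h import *; st()"
```

```text
handle_foot ('s', [470.4, 205.8, 118.6], 0.71) ('t', [543.6, 110.7, 57.6], 0.65) ('s', [472.7, 203.7, 123.1], 0.62) ('t', [474.3, 197.7, 120.6], 0.57) med [473.5 200.7 119.6]
{'clock': 67.05, 'eef_pos': [472.502, 204.392, 154.279], 'tool_rot': [-1.57, -0.001, -0.354], 'force': [-3.292, -1.136, 7.842], 'width': 21.031, 'qpos': [-0.455, 0.546, -0.011, 1.971, 0.01, 0.624, -0.826]}
```

Request:
step_arm(moves="0 0 0 0 0.4 0 0;0 0 0 0 0.4 0 0;0 0 0 0 0.4 0 0;0 0 0 0 0.4 0 0;0 0 0 0 0.4 0 0;0 0 0 0 0.4 0 0;0 0 0 0 0.4 0 0;0 0 0 0 0.4 0 0;0 0 0 0 0 0 0")

```text
clock: 67.95
eef_pos: [472.4, 204.0, 154.3]
tool_rot: [-1.571, -0.0, -0.738]
force: [-2.7, -1.9, 9.7]
width: 20.7
```

Request:
step_arm(moves="0 0 0 0 0.4 0 0;0 0 0 0 0.4 0 0;0 0 0 0 0.4 0 0;0 0 0 0 0.4 0 0;0 0 0 0 0.4 0 0;0 0 0 0 0.4 0 0;0 0 0 0 0.4 0 0;0 0 0 0 0.4 0 0;0 0 0 0 0.4 0 0;0 0 0 0 0.4 0 0;0 0 0 0 0 0 0")

```text
clock: 69.05
eef_pos: [472.1, 204.0, 154.2]
tool_rot: [-1.571, -0.0, -1.218]
force: [-3.4, -2.1, 10.2]
width: 20.6
```

```bash
python3 -c "
from h import *
s=st(); print(s['torque'])"
```

```text
{'clock': 69.05, 'eef_pos': [472.051, 203.963, 154.249], 'tool_rot': [-1.571, -0.0, -1.218], 'force': [-3.398, -2.068, 10.247], 'width': 20.594, 'qpos': [-0.627, 0.558, 0.243, 1.976, -0.217, 0.632, -1.462]}
[-0.49837712  0.63573082 -0.00070314]
```

Request:
step_arm(moves="0 0 0 0 0.4 0 0;0 0 0 0 0.4 0 0;0 0 0 0 0.3 0 0;0 0 0 0 0.3 0 0;0 0 0 0 0 0 0")

```text
clock: 69.55
eef_pos: [472.0, 204.0, 154.3]
tool_rot: [-1.571, 0.0, -1.386]
force: [-3.7, -1.3, 10.8]
width: 21.0
```

```bash
python3 -c "
from h import *
s=st(); print(s['torque'])"
```

```text
{'clock': 69.55, 'eef_pos': [471.964, 203.97, 154.277], 'tool_rot': [-1.571, 0.0, -1.386], 'force': [-3.675, -1.264, 10.76], 'width': 20.995, 'qpos': [-0.66, 0.563, 0.292, 1.977, -0.261, 0.637, -1.585]}
[-0.5536906   0.7103902   0.00701383]
```

Request:
step_arm(moves="0 0 0 0 0.3 0 0;0 0 0 0 0.3 0 0;0 0 0 0 0 0 0")

```text
clock: 69.85
eef_pos: [471.9, 204.0, 154.3]
tool_rot: [-1.571, 0.0, -1.458]
force: [-3.5, -2.6, 10.8]
width: 20.9
```

```bash
python3 -c "
from h import *
s=st(); print(s['torque'])"
```

```text
{'clock': 69.85, 'eef_pos': [471.923, 204.004, 154.263], 'tool_rot': [-1.571, 0.0, -1.458], 'force': [-3.498, -2.578, 10.817], 'width': 20.87, 'qpos': [-0.674, 0.566, 0.313, 1.978, -0.28, 0.64, -1.638]}
[-0.53556211  0.63176368 -0.03295715]
```

Request:
step_arm(moves="0 0 0 0 0.3 0 0;0 0 0 0 0.3 0 0;0 0 0 0 0 0 0")

```text
clock: 70.15
eef_pos: [471.8, 204.0, 154.3]
tool_rot: [-1.572, 0.0, -1.53]
force: [-3.9, -1.4, 9.6]
width: 20.9
```

```bash
python3 -c "
from h import *
s=st(); print(s['torque'])"
```

```text
{'clock': 70.15, 'eef_pos': [471.825, 204.017, 154.265], 'tool_rot': [-1.572, 0.0, -1.53], 'force': [-3.863, -1.446, 9.606], 'width': 20.913, 'qpos': [-0.688, 0.569, 0.334, 1.978, -0.299, 0.643, -1.691]}
[-0.54138068  0.75277762  0.02280119]
```

Request:
step_arm(moves="0 0 0 0 0.3 0 0;0 0 0 0 0.3 0 0;0 0 0 0 0 0 0")

```text
clock: 70.45
eef_pos: [471.4, 204.4, 154.3]
tool_rot: [-1.572, 0.0, -1.602]
force: [-4.5, -1.3, 11.8]
width: 20.7
```

```bash
python3 -c "
from h import *
s=st(); print(s['torque'])"
```

```text
{'clock': 70.45, 'eef_pos': [471.449, 204.358, 154.263], 'tool_rot': [-1.572, 0.0, -1.602], 'force': [-4.469, -1.251, 11.831], 'width': 20.658, 'qpos': [-0.702, 0.571, 0.355, 1.978, -0.319, 0.646, -1.744]}
[-0.39182798  0.95009537 -0.04761144]
```

Request:
step_arm(moves="0 0 0 0 0.3 0 0;0 0 0 0 0.3 0 0;0 0 0 0 0 0 0")

```text
clock: 70.75
eef_pos: [471.2, 204.7, 154.3]
tool_rot: [-1.573, 0.001, -1.673]
force: [-4.7, -0.9, 12.1]
width: 20.8
```

```bash
python3 look.py handle_foot handle_grip; python3 - <<'E'
from h import *
s=st(); print(s['torque'])
for c in ('scene','top'): cv2.imwrite('pics/q_%s.png'%c,cv2.resize(get_image(c)['color'][130:350,220:480],None,fx=2.7,fy=2.7,interpolation=2))
E
```

```text
handle_foot ('s', [471.4, 204.4, 118.3], 0.87) ('t', [472.1, 201.1, 119.6], 0.65) ('s', [469.5, 205.7, 121.9], 0.81) ('t', [474.8, 200.9, 120.2], 0.69) med [471.75 202.75 119.9 ]
handle_grip ('s', [471.6, 203.9, 159.6], 0.59) ('t', [471.6, 204.4, 165.2], 0.5) ('s', [473.3, 203.9, 162.1], 0.83) ('t', [473.4, 207.0, 162.7], 0.49) med [472.45 204.15 162.4 ]
{'clock': 71.35, 'eef_pos': [471.162, 204.693, 154.265], 'tool_rot': [-1.573, 0.001, -1.672], 'force': [-4.812, -0.604, 11.657], 'width': 20.894, 'qpos': [-0.715, 0.574, 0.375, 1.979, -0.338, 0.65, -1.796]}
[-0.27078228  1.04581553  0.10018885]
```

View pics/q_scene.png

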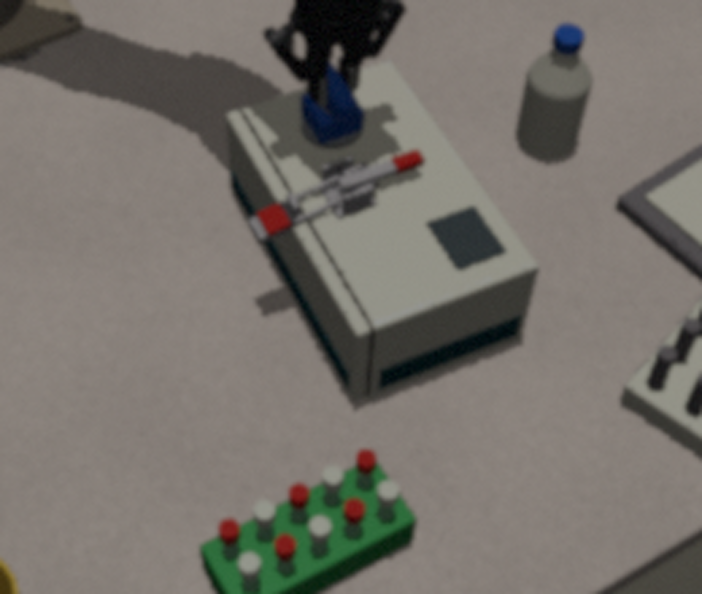

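Request:
step_arm(moves="0 0 0 0 0.3 0 0;0 0 0 0 0.3 0 0;0 0 0 0 0 0 0")

```text
clock: 71.75
eef_pos: [471.1, 204.7, 154.3]
tool_rot: [-1.573, 0.0, -1.743]
force: [-5.3, -1.1, 12.8]
width: 20.9
```

```bash
python3 - <<'E'
from h import *
s=st(); print(s['torque'],s["tau"][-1])
E
```

```text
{'clock': 71.75, 'eef_pos': [471.106, 204.749, 154.261], 'tool_rot': [-1.573, 0.0, -1.743], 'force': [-5.348, -1.063, 12.796], 'width': 20.902, 'qpos': [-0.73, 0.578, 0.396, 1.979, -0.356, 0.654, -1.848]}
[-0.33305197  1.10762648  0.51323295] -0.6515703722834587
```

The torque jumped to 0.5 N·m, well above the 0.06 running torque, so the spindle is at its stop. I'll unwind slightly, release and lift off.

Request:
step_arm(moves="0 0 0 0 -0.3 0 0;0 0 0 0 0 0 0;0 0 0 0 0 0 0.6;0 0 0 0 0 0 0.6;0 0 0 0 0 0 0.6;0 0 0 0 0 0 0.6;0 0 0 0 0 0 0.6;0 0 0 0 0 0 0.6;0 -0.1 0 0 0 0 0.6;0 -0.2 0 0 0 0 0.6;0 -0.4 0 0 0 0 0.6;0 -0.5 0 0 0 0 0.6;0 -0.5 0 0 0 0 0.6;0 -0.5 0 0 0 0 0.6;0 -0.5 0 0 0 0 0.6;0 0 0 0 0 0 0.6")

```text
clock: 73.35
eef_pos: [474.5, 204.8, 292.2]
tool_rot: [-1.565, 0.004, -1.71]
force: [0.4, -0.1, 0.1]
width: 51.1
```

Request:
step_arm(moves="0.4 0 0 0 0 0 0.6;0.5 0 0 0 0 0 0.6;0.5 0 0 0 0 0 0.6;0.5 0 0 0 0 0 0.6;0.5 0 0 0 0 0 0.6;0.5 0 0 0 0 0 0.6;0.5 0 0 0 0 0 0.6;0.5 0 0 0 0 0 0.6;0.5 0 0 0 0 0 0.6;0.5 0 0 0 0 0 0.6;0 0 0 0 0 0 0.6")

```text
clock: 74.45
eef_pos: [437.5, -41.8, 288.5]
tool_rot: [-1.571, -0.001, -1.715]
force: [0.6, 0.3, 0.1]
width: 51.1
```

```bash
python3 look.py handle_foot handle_grip lever_tip bail_bar panel_front; python3 - <<'E'
from fit import *
st()
im={c:get_image(c) for c in("scene","top")}
out=[]
for cn,i in im.items():
    u,v=map(int,proj(i,[510,180,140])); u0,v0=u-60,v-70
    out.append(cv2.resize(i["color"][v0:v0+140,u0:u0+130],None,fx=3,fy=3,interpolation=2))
    u,v=map(int,proj(i,[472,204,150])); roi=(u-28,v-28,u+28,v+28)
    for zz in (121,124):
        r=fit([(i,roi,soft(i["color"],"blue")[roi[1]:roi[3],roi[0]:roi[2]])],lambda a,b,y:handle_boxes(a,b,y,zz),[472,204,0.],[3,3,.1]); print(cn,zz,np.round(r.x[:2],1),np.degrees(r.x[2]).round(1),round(r.fun,1))
cv2.imwrite("pics/r.png",np.hstack(out))
E
```

```text
handle_foot ('s', [468.9, 202.3, 118.4], 0.66) ('t', [469.5, 197.3, 123.3], 0.57) ('s', [469.2, 206.0, 121.3], 0.56) ('t', [471.5, 201.1, 118.6], 0.66) med [469.35 201.7  119.95]
handle_grip ('s', [473.5, 205.2, 159.7], 0.96) ('t', [471.5, 205.4, 165.0], 0.93) ('s', [472.4, 201.3, 160.7], 0.95) ('t', [469.6, 205.0, 163.9], 0.89) med [471.95 205.1  162.3 ]
lever_tip ('s', [561.5, 246.4, 133.1], 0.55) ('t', [560.2, 248.1, 129.8], 0.64) ('s', [562.1, 244.8, 134.6], 0.83) ('t', [557.4, 250.7, 131.1], 0.76) med [560.85 247.25 132.1 ]
bail_bar ('s', [548.8, 109.9, 113.7], 0.51) ('t', [544.0, 111.3, 118.5], 0.84) ('s', [547.1, 108.9, 115.5], 0.56) ('t', [543.7, 113.2, 116.8], 0.62) med [545.55 110.6  116.15]
panel_front ('s', [546.5, 110.5, 59.8], 0.67) ('t', [545.9, 112.7, 57.5], 0.7) ('s', [547.4, 113.6, 58.0], 0.97) ('t', [544.4, 114.5, 58.4], 0.87) med [546.2  113.15  58.2 ]
{'clock': 75.65, 'eef_pos': [438.478, -38.349, 288.223], 'tool_rot': [-1.571, -0.0, -1.71], 'force': [0.227, -0.453, 0.258], 'width': 51.189, 'qpos': [-0.413, 0.288, 0.564, 2.002, -0.195, 0.903, -1.456]}
scene 121 [470.5 202.3] -24.3 143.0
scene 124 [469.8 202.5] -24.4 146.8
top 121 [472.3 205. ] -7.6 88.1
top 124 [472.4 204.4] -6.9 92.5
```

View pics/r.png

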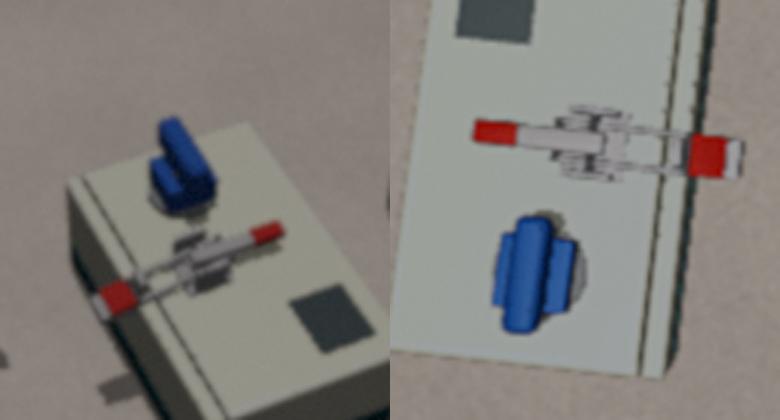

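```bash
python3 -c "
from h import *
print(ctrl.finish_job())"
```

```text
the job is handed in; nothing more can be done
None
```

The whole sequence is done and the job is handed in, at about 76 s on the robot's clock. `finish_job` gives no verdict.

1. **Jars:** I found three (red, orange, yellow; no green) and stood them in one row in the drawer. I then pushed the drawer shut until the seal pushed back with about 6 N.
2. **Latch:** I tipped the bail over onto the sill in front of the keeper and swung the lever flat. It met a hard stop, and I pressed to about 47 N there before lifting off.
3. **Vent:** I seated the blue handle on the spindle and turned it clockwise. The torque jumped to about 0.5 N·m, against 0.06 while turning, so I took that as the stop. I then released the handle and moved the arm clear.

**Last checks, from the camera images:**
- **Lever and bail:** the lever tip was about 132 mm above the bench (133 is flat). The bail bar lay on the sill in front of the keeper.
- **Drawer:** the panel sat about 4 mm further in than when unclamped, roughly what the latch should draw. Single readings scatter by a few millimetres.
- **Handle:** its foot read about 120 mm, against 121 for the flange. It looked upright on the spindle.

**Disagreements and gaps:**
- **Handle angle:** the outline fit in the scene camera gave -24°, with a poor match. The top view gave -7.6°, which agrees with the spindle at its stop once bore play is allowed for. I relied on the top view and the torque rise.
- **Jars:** they could not be seen once the drawer was shut. They were in the trough when last visible, with the drawer about 105 mm open.

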